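Stand the toppled tool cup back up in its organiser bay

ROBOT

A 6-joint arm with a two-finger parallel gripper is mounted at the origin on a cart in front of the work surface, level with it; the furniture and walls round the work are solid. World frame = base frame: x ahead of the robot, y to its left, z up, the work surface at z = 0. Lengths are in mm, angles in rad, forces in N, time in s.
With the tool pointing down it reaches from about 375 to 900 mm from the base axis. Payload 3.1 kg.
Tool frame: the origin (TCP) lies at the very end of the fingers, on their centre line; the grasp point (between the pads) lies 19 mm behind it; z points along the fingers, x is the direction in which the jaws open and shut, and the axes are right-handed (so a half turn about z gives the same grasp; the last joint's range is limited). The gripper opens to 85 mm and grips with 20 to 120 N. Pads are 22 mm wide; open, the fingers measure 114 mm over their backs; the gripper's body (76 mm by 85 mm) begins 54 mm behind the grasp point. The pads swing forward as they close: fully open they stand 13 mm farther back than shut.
Start: joints at [-1.395, 0.527, 1.433, -0, 1.181, -0.178], TCP at [216.562, -586.257, 231.31] pointing down, gripper open.
Joint ranges: [-3.08, 3.08], [-0.75, 2.2], [0.22, 2.44], [-1.43, 4.57], [0, 2.65], [-2.85, 2.85]. Speed limits (rad/s): [2.79, 2.79, 3.14, 3.14, 3.14, 3.14].

INTERFACE

Orientations are given as [roll, pitch, yaw] about the fixed x, y, z axes, in that order (R = Rz(yaw) Ry(pitch) Rx(roll)).
In Python, from station import telemetry, cams, job_done, models gives the robot as it stands.
- The arm moves only by the tool play_rows, never from a script. Its argument "increments" is a list of rows, each an object of numbers: "tx", "ty", "tz": the shift along the world's x, y, z in m; "roll": the turn about the world's z in rad. In form: [{"tx": .., "ty": .., "tz": .., "roll": ..}, ...]. A call has 1 to 10 rows; each row is the pose to reach, as a shift and turn from the pose commanded when the call began; what a row does not reach only later rows make up. A row lasts 1/10 s, in which the tool goes at most 50 mm and 8.59 degrees, less where a joint would pass 70% of its speed; a pose out of reach is approached as far as the arm can. A call with a gripper value outside its range is refused whole. "gripper" is the opening in per cent of the stroke, from 0 (shut) to 100 (fully open), set as the call begins (left out, the last holds). The fingers move at their own pace and stop on an object; "newtons" is the grip in N (left out, the last holds). Time passes only in rows, so rows that repeat a pose let the fingers close. It gives the time, the measured TCP pose, the force and the opening at its end, in the units of the state.
- telemetry.read_state(): the state, without advancing time (a new reading comes with each control period).
- cams.capture(name): name is "scene" or "top" or "wrist"; returns the picture (480x640x3 uint8, blue, green, red); there is no depth.
- cams.camera_model(name): a dict with "camera_matrix" (3x3 intrinsics, pixels), "k1" (the pictures are not rectified: a ray, as slopes to the right and down, at radius r is drawn at 1 + k1 r^2 times it, then the intrinsics apply), "T" (4x4, takes a point from camera to world coordinates). Camera axes: x right, y down, z forward; pixel columns grow to the right and rows downward; lengths in mm; the calibration is good to about 2 mm. A picture is of the moment at which its call begins: read the wrist's pose just before it. camera_model takes no time and is no camera call; for the wrist camera it gives the pose at the moment of the call.
- job_done(): hands the job in, once; it reports no verdict.
Trained networks look in the newest picture that a camera, given by its name, has taken for a name from the list of things; names that differ only in an ending like _2 or _b are one class to them, and where a whole thing is asked for, a point or a joint stands for the part that bears it (a point fixed in the world has none). Each returns a list of dicts, best first, with "conf" (0 to 1); they miss things now and then, are a little off and sometimes report something else, mostly with a low value. They report only what shows in the picture. A call takes as long as a camera call. They do not tell look-alikes from the thing itself.
- models.spot_in(camera, thing): "at" ([column, row] as shares, 0 to 1, of the picture: columns of its width, rows of its height, amid what is visible of it).
- models.place_of(camera, thing): "at" ([column, row] as shares, 0 to 1, of the picture: columns of its width, rows of its height: a listed point, or the origin of a listed thing).
The state is a dict: "clock": time; "joints": joint angles; "joint_vel": joint speeds; "tau": joint torques, N m; "tool_pos": TCP position; "tcp_rot": TCP orientation; "ft_force": force on the tool from outside, world axes, zero at the start; "moment": the same for the moment, N m; "grip_width": finger opening in mm.
Only numpy, scipy, OpenCV 4.12 (cv2) and the standard library are available. Lean on these libraries where they do the work, as an engineer would, in place of code of your own. Each camera call takes 0.05 s, during which the arm holds its last target. There are 200 camera calls.

TASK

The dark grey tool cup has been knocked over on the desk. Stand it upright again, move it fully home into the round bay of the off-white desk organiser, and put the blue-capped marker that fell out back into the cup. Leave the stapler, the tape measure and the black-capped ink bottle where they are.

Things in the scene. Friction and masses are not known exactly. Their poses are not given: they have to be found in the camera images.
- cup_centre (a point): Dark grey open plastic pen cup, empty, 120 to 195 g, lying on its side at first; 96 mm high, 78 mm across the rim, 73 mm across the foot, wall 3 to 4 mm, floor 5 mm, 70 mm clear inside at the rim, 66 at the floor. The point lies on its axis, 48 mm from foot and rim; z runs from foot to mouth. It rolls if nudged sideways; raised about 50 deg at the mouth, it tips onto its foot by itself.
- marker_centre (a point): Felt marker with pale grey barrel and blue cap, lying on the desk; 132 mm long, 16 mm thick, about 22 g. The point is at its centre, about 8 mm above the desk as it lies; its y axis runs along the marker, the cap at the -y end.
- bay (a point): Off-white moulded desk organiser fixed to the desk, 26 mm high, with a U-shaped bay for the cup and a two-pocket tray on the bay's +y side (block spans -50 to 46 mm in x, -64 to 124 mm in y). The point is the centre of the round end of the bay, at desk height, where the cup's axis belongs; the bay is open on the -x side of this frame. Bay 81 mm wide, round end of radius 40.5 mm, no floor; straight cheeks end 24 mm and flared lips 50 mm in front of the point.
- parts_cabinet: Steel drawer cabinet standing on the desk, fixed, 185 mm wide (y), front 80 mm and the slightly open top drawer's lip 113 mm from the origin towards the robot, 190 mm high; origin under its centre. It limits the room behind the work; a wall rises at the left end of the desk, from about y = 0.5 m.
- stapler: Blue and black desk stapler, loose, 136 mm long (y), 30 mm wide, 49 mm high; origin under its centre. To be left alone.
- tape_measure: Yellow and black pocket tape measure, loose, 62 x 73 x 35 mm; origin under its centre. To be left alone.
- bottle_centre (a point): White ink bottle with black cap and black label, loose, standing, 39 mm across, 90 mm high; the point is half-way up. To be left alone.
Not all that is in view belongs to the job. Leave any green or red look-alike of the part that bears cup_centre alone.

How it is judged (in metres and radians):
On the way, in this order (a step that is already met when the one before it is completed fails the run):
1. the cup is upright (angle between cup_centre's own z axis and vertical below 0.15 rad), for 0.2 s.
2. the cup stands upright on the desk, home in the bay (angle between cup_centre's own z axis and vertical below 0.1 rad and horizontal distance between cup_centre and bay below 0.012 m and height (world z) of cup_centre below 0.056 m), for 0.3 s.
At the end, for the whole second after the job is handed in: The cup stands upright (within 0.1 rad) on the desk with its axis within 12 mm of the bay's centre; the marker stands or leans inside the cup, its middle within 35 mm of the cup's axis and 35 to 95 mm above the desk; both are at rest and released (all of step 2 and horizontal distance between marker_centre and cup_centre below 0.035 m and height (world z) of marker_centre between 0.035 and 0.095 m and linear speed of tool_cup below 0.02 m/s and linear speed of blue_marker below 0.08 m/s); the robot touches nothing.
It fails at once if the stapler is shifted by more than 25 mm (distance of stapler from where it was at the start of the episode above 0.025 m).
It fails at once if the tape measure is shifted by more than 25 mm (distance of tape_measure from where it was at the start of the episode above 0.025 m).
It fails at once if the ink bottle is shifted by more than 25 mm or knocked over (distance of bottle_centre from where it was at the start of the episode above 0.025 m).
It also fails if it takes over 72 s, if anything falls off the work surface, if the arm or the gripper's body presses on something with over 40 N, if the wrist force passes 120 N, or if a joint passes its speed limit or range.

## Working session

There is one attempt and no reset: what is moved stays moved. The work goes in short steps, Python scripts to look and compute and a tool call to move; the robot and the scene stay as the last step left them, time stands still between calls to the robot, and variables do not carry over. Pictures are saved under pics/ and viewed, about 8 in all and at most 12, crops included, and the job is handed in when it is done.

Besides the shell and the picture viewer there is one more tool, called after "Call:" as name(argument=value, ...) on one line, values as JSON. play_rows: Moves the arm, as the interface text tells. Its arguments: {"type":"object","properties":{"increments":{"type":"array","items":{"type":"object","properties":{"tx":{"type":"number"},"ty":{"type":"number"},"tz":{"type":"number"},"roll":{"type":"number"}}}},"gripper":{"type":"number"},"newtons":{"type":"number"}},"required":["increments"]}

```bash
ls; mkdir -p pics; cat > h.py <<'E'
import numpy as np, cv2
from station import telemetry, cams, models
def ray(cam,uv,M=None):
    M=M or cams.camera_model(cam);K=np.array(M["camera_matrix"]);T=np.array(M["T"])
    p=np.linalg.solve(K,[uv[0],uv[1],1.])[:2];q=p.copy()
    for _ in range(30): q=p/(1+M["k1"]*(q@q))
    return T[:3,3],T[:3,:3]@np.r_[q,1]
def atz(cam,uv,z,M=None):
    o,d=ray(cam,uv,M);return o+d*(z-o[2])/d[2]
def proj(cam,P,M=None):
    M=M or cams.camera_model(cam);K=np.array(M["camera_matrix"]);T=np.array(M["T"])
    c=T[:3,:3].T@(np.asarray(P,float)-T[:3,3]);q=c[:2]/c[2];q=q*(1+M["k1"]*(q@q));return (K@np.r_[q,1])[:2]
E
python3 - <<'E'
from h import *
for c in("scene","top"):
    im=cams.capture(c);cv2.imwrite(f"pics/{c}0.png",im)
    for t,z in(("cup_centre",38),("marker_centre",8),("bay",0),("stapler",0),("tape_measure",0),("bottle_centre",45),("parts_cabinet",0)):
        for r in models.place_of(c,t)[:3]:
            uv=np.array(r["at"])*[640,480];print(c,t,round(r["conf"],2),uv.round(),atz(c,uv,z).round())
print(telemetry.read_state())
E
```

```text
pics
scene cup_centre 0.97 [344. 260.] [476. -13.  38.]
scene cup_centre 0.86 [195. 275.] [562. 339.  38.]
scene cup_centre 0.85 [197. 303.] [442. 362.  38.]
scene marker_centre 0.53 [254. 290.] [485. 222.   8.]
scene stapler 0.6 [386. 286.] [381. -76.   0.]
scene bottle_centre 0.95 [221. 249.] [652. 249.  45.]
top cup_centre 0.92 [198. 284.] [414. 354.  38.]
top cup_centre 0.88 [206. 232.] [573. 334.  38.]
top cup_centre 0.68 [444. 178.] [ 738. -396.   38.]
top marker_centre 0.78 [247. 256.] [499. 212.   8.]
top marker_centre 0.63 [236. 202.] [667. 249.   8.]
top bay 0.94 [401. 233.] [ 573. -265.    0.]
top stapler 0.86 [341. 294.] [383. -80.   0.]
top tape_measure 0.71 [415. 280.] [ 426. -307.    0.]
top bottle_centre 0.69 [319. 259.] [491. -12.  45.]
top bottle_centre 0.52 [234. 203.] [659. 248.  45.]
{'clock': 0.8, 'joints': array([-1.39547296e+00,  5.27476387e-01,  1.43270918e+00, -4.89060740e-05,
        1.18138119e+00, -1.78482858e-01]), 'joint_vel': array([-0.00143224,  0.00027089, -0.00038762,  0.00062807,  0.00100955,
        0.00140598]), 'tau': array([-8.16449428e-04, -4.42258322e+01, -1.78416181e+01, -3.41177074e-04,
        6.44686552e-04,  8.75906665e-06]), 'tool_pos': array([ 216.56496313, -586.25527313,  231.32199291]), 'tcp_rot': array([ 3.14154353e+00, -1.74584986e-05, -1.21697154e+00]), 'ft_force': array([-0.5324842 ,  0.0339013 ,  0.34886442]), 'moment': array([-0.06627127, -0.0278726 ,  0.05150258]), 'grip_width': 85.58823019774847}
```

View pics/top0.png

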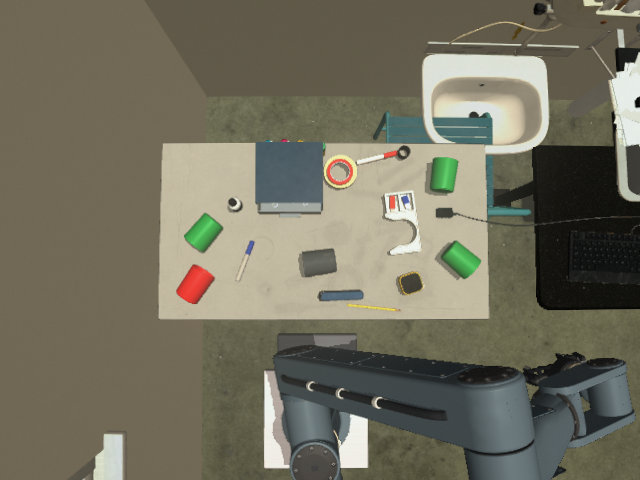

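View pics/scene0.png

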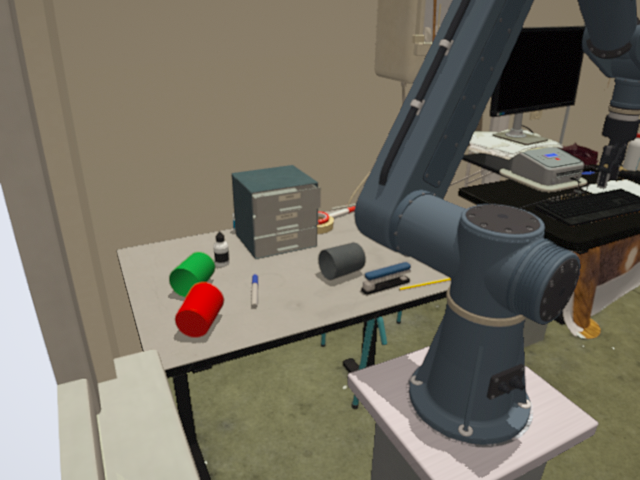

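Top view: dark cup at (319,262), organiser at (405,225) with its bay opening toward image left (+y), marker at (245,260) with its blue cap away from the robot, stapler at (341,295), bottle at (234,203). I can't tell which end is the mouth yet, so I'll move in for a wrist view.

```bash
python3 - <<'E'
from h import *
M=cams.camera_model("wrist");T=np.array(M["T"]);s=telemetry.read_state()
from scipy.spatial.transform import Rotation as R
Rt=R.from_euler("xyz",s["tcp_rot"]).as_matrix()
print(Rt.round(3),"\ncam in tool",(Rt.T@(T[:3,3]-s["tool_pos"])).round(1),"\n",(Rt.T@T[:3,:3]).round(3),np.array(M["camera_matrix"]).round(),M["k1"])
E
```

```text
[[ 0.346 -0.938 -0.   ]
 [-0.938 -0.346 -0.   ]
 [ 0.     0.    -1.   ]] 
cam in tool [  -0.4  -77.  -142.5] 
 [[ 1.     0.001  0.001]
 [-0.001  0.953  0.304]
 [-0.    -0.304  0.953]] [[384.   0. 317.]
 [  0. 384. 241.]
 [  0.   0.   1.]] 0.015879865954917725
```

Call:
play_rows(increments=[{"tz": 0.05}, {"tz": 0.1}, {"tx": 0.05, "ty": 0.05, "tz": 0.12}, {"tx": 0.1, "ty": 0.1, "tz": 0.12}, {"tx": 0.13, "ty": 0.14, "tz": 0.12}, {"tx": 0.16, "ty": 0.18, "tz": 0.12}, {"tx": 0.19, "ty": 0.22, "tz": 0.12}, {"tx": 0.22, "ty": 0.26, "tz": 0.12}, {"tx": 0.24, "ty": 0.3, "tz": 0.12}, {"tx": 0.26, "ty": 0.34, "tz": 0.12}])

```text
validation failed for argument at $.in...
```

Call:
play_rows(increments=[{"tx": 0.0, "ty": 0.0, "tz": 0.05, "roll": 0.0}, {"tx": 0.0, "ty": 0.0, "tz": 0.1, "roll": 0.0}, {"tx": 0.03, "ty": 0.03, "tz": 0.12, "roll": 0.0}, {"tx": 0.06, "ty": 0.06, "tz": 0.12, "roll": 0.0}, {"tx": 0.09, "ty": 0.1, "tz": 0.12, "roll": 0.0}, {"tx": 0.12, "ty": 0.14, "tz": 0.12, "roll": 0.0}, {"tx": 0.15, "ty": 0.18, "tz": 0.12, "roll": 0.0}, {"tx": 0.18, "ty": 0.22, "tz": 0.12, "roll": 0.0}, {"tx": 0.21, "ty": 0.26, "tz": 0.12, "roll": 0.0}, {"tx": 0.24, "ty": 0.3, "tz": 0.12, "roll": 0.0}])

```text
clock: 1.8
tool_pos: [457.4, -284.5, 351.6]
tcp_rot: [-3.141, -0.001, -1.217]
ft_force: [0.8, -1.3, -0.7]
grip_width: 85.4
```

```bash
python3 - <<'E'
from h import *
M=cams.camera_model("wrist");im=cams.capture("wrist");cv2.imwrite("pics/w1.png",im)
for t,z in(("cup_centre",38),("bay",0),("stapler",0),("tape_measure",0)):
    for r in models.place_of("wrist",t)[:2]:
        uv=np.array(r["at"])*[640,480];print(t,round(r["conf"],2),uv.round(),atz("wrist",uv,z,M).round())
E
```

```text
cup_centre 0.75 [91. 79.] [481. -12.  38.]
stapler 0.86 [143. 180.] [381. -74.   0.]
tape_measure 0.83 [310. 212.] [ 416. -290.    0.]
```

View pics/w1.png

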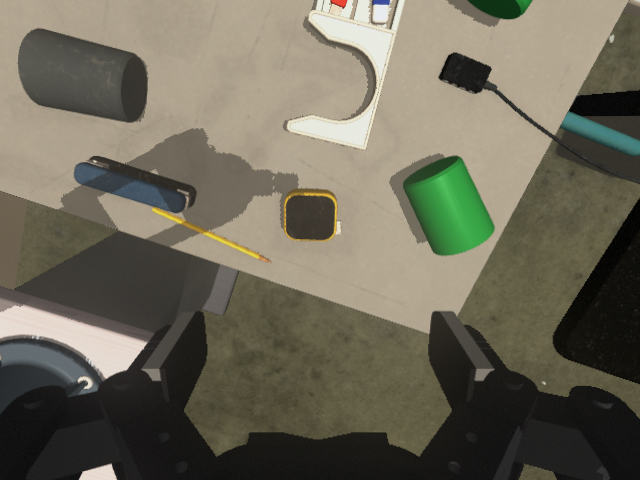

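Near view: the dark cup lies at (83,77) and the U bay at (345,80), opening left (+y). The right end of the cup needs a closer look.

Call:
play_rows(increments=[{"tx": 0.0, "ty": 0.02, "tz": 0.0, "roll": 0.14}, {"tx": 0.0, "ty": 0.05, "tz": 0.0, "roll": 0.28}, {"tx": 0.0, "ty": 0.08, "tz": 0.0, "roll": 0.42}, {"tx": 0.0, "ty": 0.11, "tz": 0.0, "roll": 0.56}, {"tx": 0.0, "ty": 0.14, "tz": 0.0, "roll": 0.7}, {"tx": 0.0, "ty": 0.17, "tz": 0.0, "roll": 0.84}, {"tx": 0.01, "ty": 0.19, "tz": 0.0, "roll": 0.98}, {"tx": 0.01, "ty": 0.2, "tz": 0.0, "roll": 1.12}, {"tx": 0.013, "ty": 0.2, "tz": -0.02, "roll": 1.26}, {"tx": 0.013, "ty": 0.2, "tz": -0.05, "roll": 1.36}])

```text
clock: 3.05
tool_pos: [471.2, -88.5, 302.6]
tcp_rot: [3.138, -0.005, 0.146]
ft_force: [1.2, -0.0, -0.5]
grip_width: 85.3
```

```bash
python3 - <<'E'
from h import *
print(telemetry.read_state()["tool_pos"],telemetry.read_state()["tcp_rot"])
M=cams.camera_model("wrist");im=cams.capture("wrist");cv2.imwrite("pics/w2.png",im)
for t,z in(("cup_centre",38),("bay",0),("stapler",0),("marker_centre",8)):
    for r in models.place_of("wrist",t)[:2]:
        uv=np.array(r["at"])*[640,480];print(t,round(r["conf"],2),uv.round(),atz("wrist",uv,z,M).round())
E
```

```text
[471.20684922 -88.53387536 302.57000284] [ 3.13773335 -0.00526491  0.1456664 ]
cup_centre 0.82 [339. 119.] [482. -10.  38.]
stapler 0.81 [239. 164.] [379. -75.   0.]
marker_centre 0.62 [257. 334.] [ 422. -287.    8.]
```

View pics/w2.png

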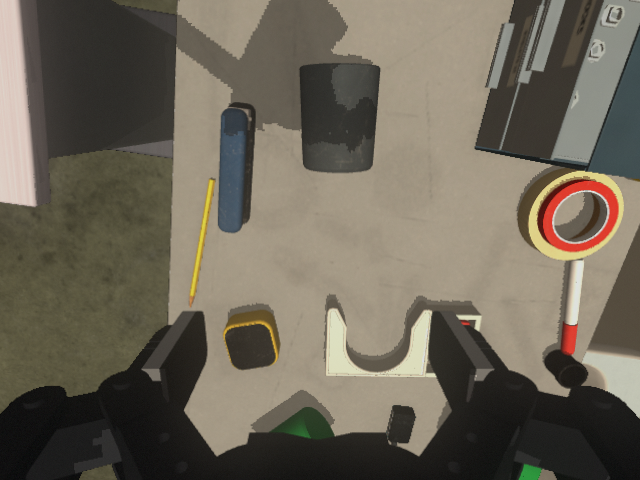

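```bash
python3 - <<'E'
import cv2,numpy as np
a=cv2.imread("pics/scene0.png")[230:300,300:400];b=cv2.imread("pics/w2.png")[50:190,280:400];
a=cv2.resize(a,(500,350),interpolation=3);b=cv2.resize(b,(300,350),interpolation=3)
c=np.hstack([a,b]);cv2.imwrite("pics/c1.png",np.clip(c.astype(float)*1.8,0,255).astype(np.uint8))
from h import *
print(cams.camera_model("scene")["T"].round(2)[:3,3])
for uv in [(300,66),(379,66),(303,165),(375,165)]: print(atz("wrist",uv,38).round())
for uv in [(327,376),(327,310),(340,305),(407,340),(345,345),(376,370),(426,376),(428,310),(413,309),(480,376),(480,316)]: print(uv,atz("wrist",uv,26).round())
E
```

```text
[-467.12  531.1   622.41]
[435.  34.  38.]
[511.  45.  38.]
[450. -59.  38.]
[525. -48.  38.]
(327, 376) [ 515. -322.   26.]
(327, 310) [ 501. -229.   26.]
(340, 305) [ 516. -220.   26.]
(407, 340) [ 606. -256.   26.]
(345, 345) [ 531. -274.   26.]
(376, 370) [ 576. -304.   26.]
(426, 376) [ 641. -304.   26.]
(428, 310) [ 622. -211.   26.]
(413, 309) [ 604. -213.   26.]
(480, 376) [ 709. -294.   26.]
(480, 316) [ 687. -210.   26.]
```

View pics/c1.png

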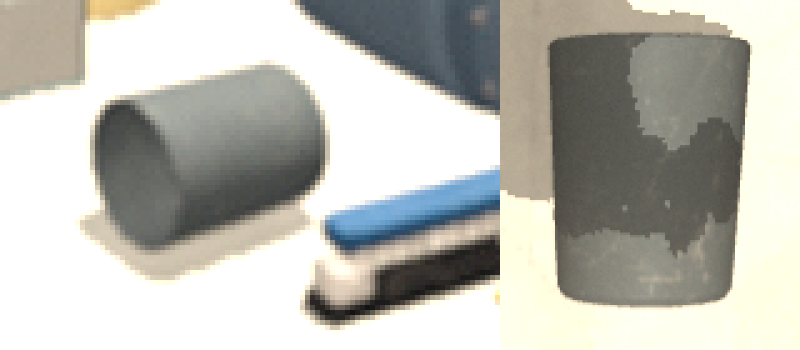

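Confirmed: the mouth is at the +y end. Next I'll hover over the mouth end.

Call:
play_rows(increments=[{"tx": 0.001, "ty": 0.04, "tz": -0.02, "roll": 0.0}, {"tx": 0.002, "ty": 0.08, "tz": -0.05, "roll": 0.01}, {"tx": 0.004, "ty": 0.11, "tz": -0.09, "roll": 0.01}, {"tx": 0.004, "ty": 0.12, "tz": -0.13, "roll": 0.01}, {"tx": 0.004, "ty": 0.12, "tz": -0.17, "roll": 0.01}, {"tx": 0.004, "ty": 0.12, "tz": -0.17, "roll": 0.01}, {"tx": 0.004, "ty": 0.12, "tz": -0.17, "roll": 0.01}])

```text
clock: 4.0
tool_pos: [474.8, 33.1, 132.2]
tcp_rot: [3.141, -0.001, 0.152]
ft_force: [0.5, -0.8, 1.1]
grip_width: 85.5
```

```bash
python3 - <<'E'
from h import *
s=telemetry.read_state();print(s["tool_pos"],s["tcp_rot"])
M=cams.camera_model("wrist");im=cams.capture("wrist");cv2.imwrite("pics/w3.png",im)
for r in models.place_of("wrist","cup_centre")[:2]:
        uv=np.array(r["at"])*[640,480];print(round(r["conf"],2),uv.round(),atz("wrist",uv,38,M).round())
for u in (-48,0,40,48):
    print(u,[proj("wrist",[481-.157*u+.988*w,-8+.988*u+.157*w,38]).round() for w in(-39,39)])
E
```

```text
[474.80263253  33.13088708 132.2340094 ] [ 3.14117159e+00 -1.05122065e-03  1.51646276e-01]
-48 [array([262., 361.]), array([370., 361.])]
0 [array([259., 301.]), array([373., 300.])]
40 [array([256., 246.]), array([375., 245.])]
48 [array([255., 234.]), array([376., 233.])]
```

View pics/w3.png

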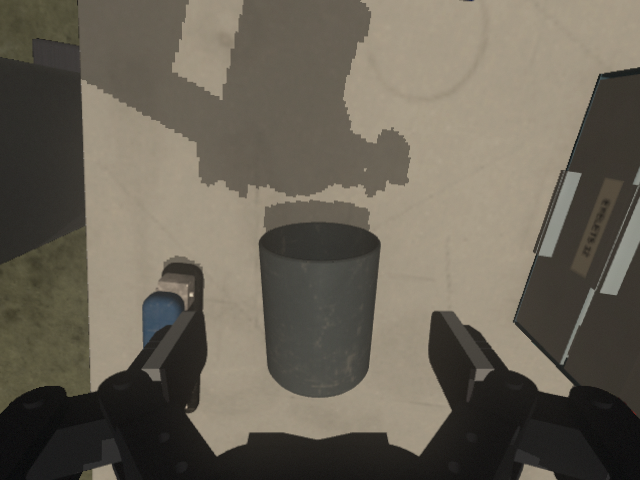

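The rim spans columns 259–381 at row 243, centred between the jaws within about 1 mm. The mouth is about 6 mm nearer the tool than I estimated, so I'll correct for that, descend and grip softly.

Call:
play_rows(increments=[{"tx": 0.001, "ty": -0.007, "tz": 0.0, "roll": 0.004}, {"tx": 0.001, "ty": -0.007, "tz": -0.03, "roll": 0.004}, {"tx": 0.001, "ty": -0.007, "tz": -0.06, "roll": 0.004}, {"tx": 0.001, "ty": -0.007, "tz": -0.08, "roll": 0.004}, {"tx": 0.001, "ty": -0.007, "tz": -0.1, "roll": 0.004}, {"tx": 0.001, "ty": -0.007, "tz": -0.115, "roll": 0.004}, {"tx": 0.001, "ty": -0.007, "tz": -0.122, "roll": 0.004}, {"tx": 0.001, "ty": -0.007, "tz": -0.122, "roll": 0.004}])

```text
clock: 4.9
tool_pos: [475.3, 26.1, 9.6]
tcp_rot: [3.141, -0.001, 0.156]
ft_force: [-0.5, 0.2, 0.1]
grip_width: 85.4
```

Call:
play_rows(increments=[{"tx": 0, "ty": 0, "tz": 0, "roll": 0}, {"tx": 0, "ty": 0, "tz": 0, "roll": 0}, {"tx": 0, "ty": 0, "tz": 0, "roll": 0}, {"tx": 0, "ty": 0, "tz": 0, "roll": 0}, {"tx": 0, "ty": 0, "tz": 0, "roll": 0}, {"tx": 0, "ty": 0, "tz": 0, "roll": 0}], gripper=80, newtons=20)

```text
clock: 5.5
tool_pos: [475.5, 26.4, 10.4]
tcp_rot: [3.14, -0.003, 0.157]
ft_force: [0.6, -1.1, 7.7]
grip_width: 76.8
```

Call:
play_rows(increments=[{"tx": 0.0005, "ty": -0.0035, "tz": 0.0075, "roll": 0}, {"tx": 0.001, "ty": -0.0077, "tz": 0.015, "roll": 0}, {"tx": 0.002, "ty": -0.0125, "tz": 0.0215, "roll": 0}, {"tx": 0.003, "ty": -0.018, "tz": 0.028, "roll": 0}, {"tx": 0.004, "ty": -0.024, "tz": 0.034, "roll": 0}, {"tx": 0.005, "ty": -0.03, "tz": 0.039, "roll": 0}, {"tx": 0.006, "ty": -0.037, "tz": 0.044, "roll": 0}, {"tx": 0.007, "ty": -0.044, "tz": 0.048, "roll": 0}, {"tx": 0.009, "ty": -0.052, "tz": 0.0515, "roll": 0}, {"tx": 0.01, "ty": -0.06, "tz": 0.0545, "roll": 0}])

```text
clock: 6.5
tool_pos: [484.9, -34.0, 64.1]
tcp_rot: [3.141, -0.0, 0.157]
ft_force: [0.8, 0.8, -1.8]
grip_width: 77.1
```

```bash
python3 - <<'E'
from h import *
a=cams.capture("wrist");b=cams.capture("scene")
b=cv2.resize(b[200:300,300:430],(390,300))
cv2.imwrite("pics/m4.png",np.clip(np.hstack([cv2.resize(a,(400,300)),b])*1.3,0,255).astype(np.uint8))
E
```

```text
(no output)
```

View pics/m4.png

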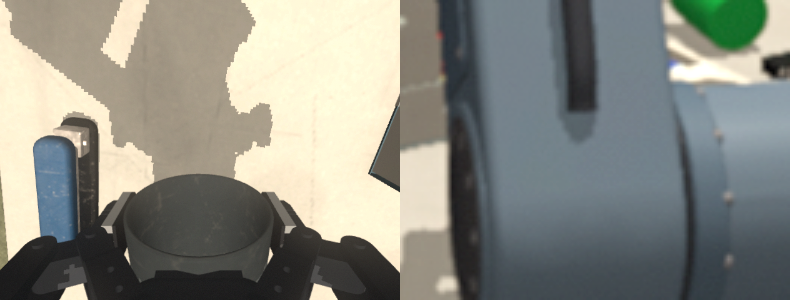

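The cup pivots in the pads as hoped (the mouth now faces up and back). I'll continue the arc to upright.

Call:
play_rows(increments=[{"tx": 0.0015, "ty": -0.008, "tz": 0.002, "roll": 0}, {"tx": 0.0025, "ty": -0.016, "tz": 0.0035, "roll": 0}, {"tx": 0.004, "ty": -0.024, "tz": 0.004, "roll": 0}, {"tx": 0.005, "ty": -0.033, "tz": 0.004, "roll": 0}, {"tx": 0.0065, "ty": -0.041, "tz": 0.003, "roll": 0}, {"tx": 0.008, "ty": -0.049, "tz": 0.0015, "roll": 0}, {"tx": 0.009, "ty": -0.057, "tz": -0.001, "roll": 0}, {"tx": 0.01, "ty": -0.065, "tz": -0.0035, "roll": 0}, {"tx": 0.01, "ty": -0.065, "tz": -0.005, "roll": 0}, {"tx": 0.01, "ty": -0.065, "tz": -0.005, "roll": 0}])

```text
clock: 7.6
tool_pos: [494.2, -98.3, 58.4]
tcp_rot: [-3.141, 0.001, 0.156]
ft_force: [-1.1, 0.6, -2.0]
grip_width: 76.8
```

```bash
python3 - <<'E'
from h import *
a=cams.capture("wrist");b=cams.capture("top")
b=cv2.resize(b[200:300,290:420],(390,300))
cv2.imwrite("pics/m5.png",np.clip(np.hstack([cv2.resize(a,(400,300)),b])*1.3,0,255).astype(np.uint8))
E
```

```text
(no output)
```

View pics/m5.png

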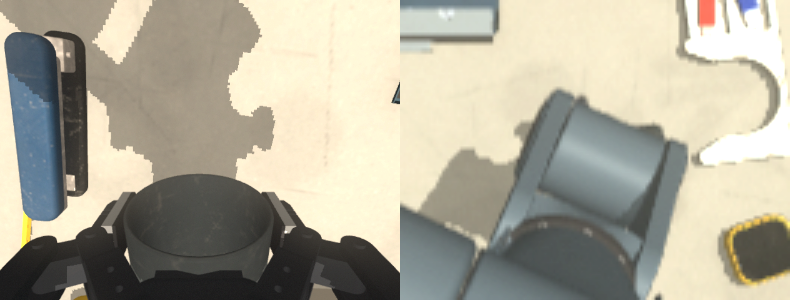

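The rim ellipse (aspect 0.56, outer wall visible below it) shows the cup is still horizontal: it was lifted without pivoting. I'll find where the rim lies relative to the pads so I can regrip with less overlap.

```bash
python3 - <<'E'
from h import *
s=telemetry.read_state();p=s["tool_pos"];a=s["tcp_rot"][2];n=np.array([np.sin(a),-np.cos(a)])
for uv in((317,344),(317,278),(317,410)):
    for z in(87,87+39,87-39):
        q=atz("wrist",uv,z);print(uv,z,q.round(),"along tool y",round((q[:2]-p[:2])@n,1))
print(p,s["moment"],s["ft_force"])
E
```

```text
(317, 344) 87 [493. -93.  87.] along tool y -4.6
(317, 344) 126 [489. -69. 126.] along tool y -29.6
(317, 344) 48 [ 497. -118.   48.] along tool y 20.4
(317, 278) 87 [489. -69.  87.] along tool y -28.9
(317, 278) 126 [486. -53. 126.] along tool y -45.6
(317, 278) 48 [491. -86.  48.] along tool y -12.2
(317, 410) 87 [ 497. -120.   87.] along tool y 22.7
(317, 410) 126 [492. -87. 126.] along tool y -11.6
(317, 410) 48 [ 502. -154.   48.] along tool y 57.0
[494.23575944 -97.898186    58.66814004] [ 0.02959642  0.03109016 -0.02695554] [-0.98640348 -0.56954806 -1.50760323]
```

Both rim edges put the rim 12 mm past the pad centre, so the pads overlap fully and the cup is horizontal. I'll set it down, shift 15 mm outward and regrip on the last ~8 mm.

Call:
play_rows(increments=[{"tx": 0, "ty": 0, "tz": -0.015, "roll": 0}, {"tx": 0, "ty": 0, "tz": -0.03, "roll": 0}, {"tx": 0, "ty": 0, "tz": -0.042, "roll": 0}, {"tx": 0, "ty": 0, "tz": -0.048, "roll": 0}, {"tx": 0, "ty": 0, "tz": -0.048, "roll": 0}])

```text
clock: 8.2
tool_pos: [494.4, -98.0, 10.5]
tcp_rot: [-3.141, 0.001, 0.157]
ft_force: [0.2, 0.1, -1.5]
grip_width: 76.7
```

Call:
play_rows(increments=[{"tx": 0, "ty": 0, "tz": 0, "roll": 0}, {"tx": 0, "ty": 0, "tz": 0, "roll": 0}, {"tx": 0, "ty": 0, "tz": 0, "roll": 0}, {"tx": -0.001, "ty": 0.007, "tz": 0, "roll": 0}, {"tx": -0.002, "ty": 0.0148, "tz": 0, "roll": 0}, {"tx": -0.002, "ty": 0.0148, "tz": 0, "roll": 0}], gripper=100)

```text
clock: 8.8
tool_pos: [491.7, -82.0, 10.8]
tcp_rot: [-3.141, 0.001, 0.158]
ft_force: [-0.2, -0.2, -0.2]
grip_width: 85.7
```

Call:
play_rows(increments=[{"tx": 0, "ty": 0, "tz": 0, "roll": 0}, {"tx": 0, "ty": 0, "tz": 0, "roll": 0}, {"tx": 0, "ty": 0, "tz": 0, "roll": 0}, {"tx": 0, "ty": 0, "tz": 0, "roll": 0}, {"tx": 0, "ty": 0, "tz": 0.01, "roll": 0}, {"tx": 0, "ty": 0, "tz": 0.03, "roll": 0}, {"tx": 0, "ty": 0, "tz": 0.05, "roll": 0}, {"tx": 0, "ty": 0, "tz": 0.065, "roll": 0}, {"tx": 0, "ty": 0, "tz": 0.065, "roll": 0}, {"tx": 0, "ty": 0, "tz": 0.065, "roll": 0}], gripper=82, newtons=20)

```text
clock: 9.8
tool_pos: [492.6, -83.7, 76.0]
tcp_rot: [3.141, -0.001, 0.157]
ft_force: [-0.2, -0.2, -0.9]
grip_width: 76.7
```

```bash
python3 - <<'E'
from h import *
print(telemetry.read_state()["ft_force"])
a=cams.capture("wrist");cv2.imwrite("pics/w6.png",cv2.resize(a,(480,360)))
E
```

```text
[-0.17646383 -0.16197688 -0.9390397 ]
```

View pics/w6.png

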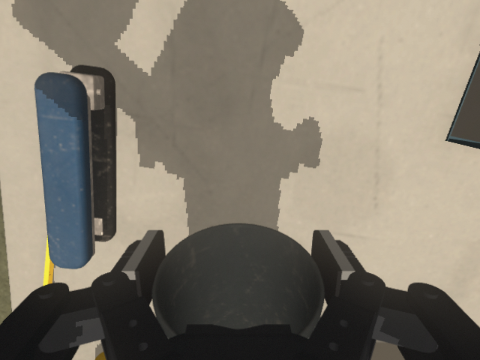

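```bash
cat > rim.py <<'E'
from h import *
def model(th,e,zo,M,p,a):
    # th: axis elevation from horizontal(+y side); grip axis point inside rim by e
    x=np.array([np.cos(a),np.sin(a),0]);m=np.array([-np.sin(a),np.cos(a),0]);z=np.array([0,0,1.])
    ax=np.cos(th)*m+np.sin(th)*z; up=-np.sin(th)*m+np.cos(th)*z
    g=np.array([p[0],p[1],p[2]+zo]);c=g+e*ax
    P=[c+39*(np.cos(t)*x+np.sin(t)*up) for t in np.linspace(0,2*np.pi,73)]
    return np.array([proj("wrist",q,M) for q in P])
if __name__=="__main__":
    s=telemetry.read_state();M=cams.camera_model("wrist")
    for d in range(0,131,10):
        q=model(np.radians(d),4,28.5,M,s["tool_pos"],s["tcp_rot"][2])
        i=q[:,0].argmin();print(d,"cols",q[:,0].min().round(),q[:,0].max().round(),"rows",q[:,1].min().round(),q[:,1].max().round(),"row at widest",q[i,1].round())
E
python3 rim.py
```

```text
0 cols 200.0 439.0 rows 296.0 436.0 row at widest 364.0
10 cols 200.0 439.0 rows 283.0 459.0 row at widest 370.0
20 cols 200.0 438.0 rows 271.0 476.0 row at widest 375.0
30 cols 201.0 438.0 rows 261.0 487.0 row at widest 370.0
40 cols 201.0 437.0 rows 252.0 493.0 row at widest 373.0
50 cols 202.0 437.0 rows 246.0 493.0 row at widest 365.0
60 cols 202.0 437.0 rows 243.0 488.0 row at widest 368.0
70 cols 202.0 436.0 rows 242.0 480.0 row at widest 359.0
80 cols 202.0 436.0 rows 245.0 469.0 row at widest 361.0
90 cols 202.0 437.0 rows 253.0 455.0 row at widest 354.0
100 cols 202.0 437.0 rows 265.0 440.0 row at widest 349.0
110 cols 201.0 438.0 rows 282.0 425.0 row at widest 354.0
120 cols 201.0 438.0 rows 303.0 408.0 row at widest 353.0
130 cols 200.0 439.0 rows 328.0 392.0 row at widest 360.0
```

The rim's top row is 297, which matches the model at 0°, so it still hasn't pivoted. I'll lower it to a small lift and ease the finger target close to the contact width so the pinch weakens.

Call:
play_rows(increments=[{"tx": 0, "ty": 0, "tz": -0.02, "roll": 0}, {"tx": 0, "ty": 0, "tz": -0.035, "roll": 0}, {"tx": 0, "ty": 0, "tz": -0.04, "roll": 0}, {"tx": 0, "ty": 0, "tz": -0.04, "roll": 0}])

```text
clock: 10.25
tool_pos: [491.6, -83.1, 34.4]
tcp_rot: [-3.14, 0.003, 0.157]
ft_force: [-0.3, 0.2, -0.3]
grip_width: 76.5
```

Call:
play_rows(increments=[{"tx": 0, "ty": 0, "tz": 0, "roll": 0}, {"tx": 0, "ty": 0, "tz": 0, "roll": 0}, {"tx": 0, "ty": 0, "tz": 0, "roll": 0}], gripper=89.8)

```text
clock: 10.55
tool_pos: [493.0, -83.6, 36.3]
tcp_rot: [3.141, -0.001, 0.157]
ft_force: [0.2, -0.3, -1.6]
grip_width: 77.1
```

```bash
cat > tilt.py <<'E'
from rim import *
s=telemetry.read_state();M=cams.camera_model("wrist");im=cams.capture("wrist").astype(float).mean(2)
col=im[200:400,310:325].mean(1);print("profile",[int(v) for v in col[::5]])
print("width",s["grip_width"].round(2),"F",s["ft_force"].round(1),"z",s["tool_pos"].round(1),"clock",s["clock"])
E
python3 tilt.py
```

```text
profile [114, 115, 114, 115, 115, 114, 115, 115, 115, 115, 115, 114, 114, 115, 113, 113, 113, 113, 61, 63, 62, 60, 59, 57, 57, 56, 56, 56, 56, 55, 55, 54, 53, 54, 54, 54, 53, 53, 54, 55]Traceback (most recent call last):
  File "tilt.py", line 4, in <module>
    print("width",s["grip_width"].round(2),"F",s["ft_force"].round(1),"z",s["tool_pos"].round(1),"clock",s["clock"])
                  ^^^^^^^^^^^^^^^^^^^^^
AttributeError: 'float' object has no attribute 'round'
```

```bash
cat > tilt.py <<'E'
from rim import *
s=telemetry.read_state();M=cams.camera_model("wrist");im=cams.capture("wrist").astype(float).mean(2)
col=im[200:400,310:325].mean(1);r=200+int(np.argmax(col<75))
T=[(abs(model(np.radians(d),4,28.5,M,s["tool_pos"],s["tcp_rot"][2])[:,1].min()-r),d) for d in range(-10,71,2)]
print("row",r,"tilt~",min(T)[1],"width",round(s["grip_width"],2),"F",s["ft_force"].round(1),"z",s["tool_pos"].round(1),"clock",s["clock"])
E
python3 tilt.py
```

```text
row 289 tilt~ 4 width 76.63 F [ 0.8  0.1 -1. ] z [492.9 -83.6  36.3] clock 10.6
```

Call:
play_rows(increments=[{"tx": 0, "ty": 0, "tz": 0, "roll": 0}, {"tx": 0, "ty": 0, "tz": 0, "roll": 0}, {"tx": 0, "ty": 0, "tz": 0, "roll": 0}], gripper=90.4)

```text
clock: 10.95
tool_pos: [492.8, -83.5, 36.0]
tcp_rot: [3.141, -0.001, 0.157]
ft_force: [0.1, 0.9, -0.1]
grip_width: 77.1
```

```bash
python3 tilt.py
```

```text
row 289 tilt~ 4 width 77.06 F [ 0.1  0.9 -0.1] z [492.8 -83.5  36. ] clock 10.95
```

Call:
play_rows(increments=[{"tx": 0, "ty": 0, "tz": 0, "roll": 0}, {"tx": 0, "ty": 0, "tz": 0, "roll": 0}, {"tx": 0, "ty": 0, "tz": 0, "roll": 0}], gripper=90.9)

```text
clock: 11.3
tool_pos: [492.6, -83.5, 35.8]
tcp_rot: [3.141, -0.0, 0.157]
ft_force: [0.1, -0.4, -0.7]
grip_width: 77.4
```

```bash
python3 tilt.py
```

```text
row 290 tilt~ 4 width 77.37 F [ 0.1 -0.4 -0.7] z [492.6 -83.5  35.8] clock 11.3
```

Call:
play_rows(increments=[{"tx": 0, "ty": 0, "tz": 0, "roll": 0}, {"tx": 0, "ty": 0, "tz": 0, "roll": 0}, {"tx": 0, "ty": 0, "tz": 0, "roll": 0}], gripper=91.3)

```text
clock: 11.65
tool_pos: [492.5, -83.5, 35.8]
tcp_rot: [-3.142, 0.0, 0.157]
ft_force: [0.3, 0.3, -0.2]
grip_width: 77.8
```

```bash
python3 tilt.py
```

```text
row 248 tilt~ 46 width 77.78 F [ 0.3  0.3 -0.2] z [492.5 -83.5  35.8] clock 11.65
```

```bash
python3 - <<'E'
from rim import *
s=telemetry.read_state();M=cams.camera_model("wrist")
for zo,d in((28,15),(28,45),(3,0),(8,0),(15,8),(15,15)):
    q=model(np.radians(d),4,zo,M,s["tool_pos"],s["tcp_rot"][2]);print(zo,d,q.min(0).round(),q.max(0).round())
cv2.imwrite("pics/w7.png",cv2.resize(cams.capture("wrist"),(480,360)))
E
```

```text
28 15 [201. 276.] [438. 466.]
28 45 [202. 249.] [437. 492.]
3 0 [220. 273.] [419. 371.]
8 0 [216. 277.] [422. 381.]
15 8 [211. 273.] [427. 414.]
15 15 [211. 265.] [427. 427.]
```

View pics/w7.png

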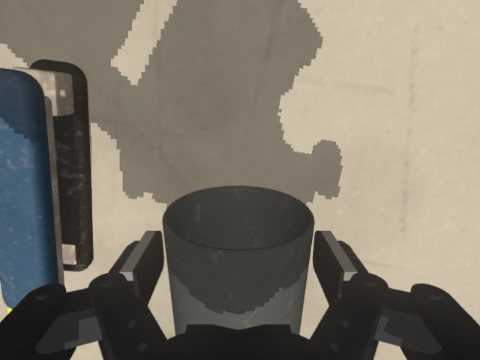

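The cup dropped flat on the desk, undamaged and still aligned (rim columns 217–419, rows 248–333 at full scale). New plan: regrip near the rim with a firm grip and push the lower part of the foot against the organiser's fixed tray face, so the cup pivots in the pads. First I'll locate the rim.

```bash
python3 - <<'E'
from h import *
s=telemetry.read_state();p=s["tool_pos"];a=s["tcp_rot"][2];n=np.array([-np.sin(a),np.cos(a)])
for uv,z in(((318,248),78),((318,333),1),((217,293),39),((419,293),39)):
    q=atz("wrist",uv,z);print(uv,z,q.round(),"ahead",round((q[:2]-p[:2])@n,1),"lat",round((q[:2]-p[:2])@[np.cos(a),np.sin(a)],1))
print(p,a)
E
```

```text
(318, 248) 78 [485. -40.  78.] ahead 43.8 lat -0.5
(318, 333) 1 [ 497. -112.    1.] ahead -29.3 lat -0.3
(217, 293) 39 [451. -78.  39.] ahead 11.7 lat -40.6
(419, 293) 39 [530. -66.  39.] ahead 11.8 lat 39.7
[492.51145005 -83.44442712  35.81926718] 0.15699722547910588
```

Call:
play_rows(increments=[{"tx": 0, "ty": 0, "tz": 0, "roll": 0}, {"tx": 0, "ty": 0, "tz": 0, "roll": 0}, {"tx": -0.001, "ty": 0.007, "tz": -0.008, "roll": 0}, {"tx": -0.0015, "ty": 0.007, "tz": -0.018, "roll": 0}, {"tx": -0.0015, "ty": 0.007, "tz": -0.025, "roll": 0}, {"tx": -0.0015, "ty": 0.007, "tz": -0.025, "roll": 0}], gripper=100)

```text
clock: 12.35
tool_pos: [490.2, -76.1, 9.4]
tcp_rot: [-3.14, 0.002, 0.157]
ft_force: [0.2, -0.5, -0.1]
grip_width: 85.7
```

Call:
play_rows(increments=[{"tx": 0, "ty": 0, "tz": 0, "roll": 0}, {"tx": 0, "ty": 0, "tz": 0, "roll": 0}, {"tx": 0, "ty": 0, "tz": 0, "roll": 0}, {"tx": 0, "ty": 0, "tz": 0, "roll": 0}, {"tx": 0, "ty": 0, "tz": 0.01, "roll": 0}, {"tx": 0, "ty": 0, "tz": 0.03, "roll": 0}, {"tx": 0, "ty": 0, "tz": 0.05, "roll": 0}, {"tx": 0, "ty": 0, "tz": 0.05, "roll": 0}], gripper=75, newtons=22)

```text
clock: 13.15
tool_pos: [492.7, -77.1, 63.3]
tcp_rot: [3.139, -0.005, 0.157]
ft_force: [0.0, 0.4, -1.1]
grip_width: 76.9
```

```bash
python3 - <<'E'
from h import *
s=telemetry.read_state();p=s["tool_pos"];a=s["tcp_rot"][2];n=np.array([-np.sin(a),np.cos(a)])
im=cams.capture("wrist").astype(float).mean(2);col=im[200:400,310:325].mean(1);r=200+int(np.argmax(col<75))
print(r,[ (z,round((atz("wrist",(317,r),z)[:2]-p[:2])@n,1)) for z in (p[2]-10.5,)],p,a,s["grip_width"],s["ft_force"])
# target
ex=np.array([np.sin(.14),-np.cos(.14)]);ey=np.array([np.cos(.14),np.sin(.14)]);b=np.array([572,-267.])
for fy in(80,90):print(fy,b-50*ex+fy*ey)
M=cams.camera_model("top");im=cv2.imread("pics/top0.png")
for f in((-50,124),(46,124),(46,-64),(-50,64),(0,0)):
    q=b+f[0]*ex+f[1]*ey;print(f,q.round(),proj("top",[*q,26 if f!=(0,0) else 0],M).round(1))
E
```

```text
282 [(np.float64(52.804638180177385), np.float64(11.2))] [492.74830459 -77.05031703  63.30463818] 0.15710908993243722 76.91727880284003 [ 0.00358737  0.37469404 -1.05851558]
80 [ 644.24012396 -206.32575102]
90 [ 654.14228393 -204.93031987]
(-50, 124) [ 688. -200.] [380.7 195. ]
(46, 124) [ 701. -295.] [411.3 190.8]
(46, -64) [ 515. -321.] [420.6 251.1]
(-50, 64) [ 628. -209.] [383.5 214.2]
(0, 0) [ 572. -267.] [401.2 233.2]
```

```bash
python3 - <<'E'
from h import *
for uv in((257,203),(322,203),(257,142),(322,142)):print(uv,atz("top",uv,190).round())
for uv in((303,213),(279,213)):print(uv,atz("top",uv,170).round())
M=cams.camera_model("wrist");cams.capture("top")
for r in models.place_of("top","parts_cabinet"):print(r["conf"],atz("top",np.array(r["at"])*[640,480],0).round())
for r in models.place_of("top","bay"):print(r["conf"],atz("top",np.array(r["at"])*[640,480],0).round())
E
```

```text
(257, 203) [639. 157. 190.]
(322, 203) [639. -19. 190.]
(257, 142) [807. 160. 190.]
(322, 142) [808. -19. 190.]
(303, 213) [614.  33. 170.]
(279, 213) [614.  99. 170.]
0.97 [ 582. -279.    0.]
```

The top view matches the organiser model (corners within about 1 px). The cabinet edge is near y≈-19, x≥606, so I'll use the part of the tray face closest to the bay, which keeps the camera clear.

Call:
play_rows(increments=[{"tx": 0.02, "ty": -0.012, "tz": 0, "roll": -0.005}, {"tx": 0.05, "ty": -0.025, "tz": 0, "roll": -0.01}, {"tx": 0.08, "ty": -0.037, "tz": 0, "roll": -0.017}, {"tx": 0.105, "ty": -0.037, "tz": 0, "roll": -0.017}, {"tx": 0.119, "ty": -0.037, "tz": -0.01, "roll": -0.017}, {"tx": 0.119, "ty": -0.037, "tz": -0.025, "roll": -0.017}, {"tx": 0.119, "ty": -0.037, "tz": -0.04, "roll": -0.017}, {"tx": 0.119, "ty": -0.037, "tz": -0.043, "roll": -0.017}, {"tx": 0.119, "ty": -0.037, "tz": -0.043, "roll": -0.017}])

```text
clock: 14.25
tool_pos: [607.7, -112.8, 16.1]
tcp_rot: [-3.139, 0.004, 0.14]
ft_force: [-0.3, 0.7, -0.5]
grip_width: 76.7
```

Call:
play_rows(increments=[{"tx": 0.0003, "ty": -0.002, "tz": 0, "roll": 0}, {"tx": 0.0006, "ty": -0.004, "tz": 0, "roll": 0}, {"tx": 0.0008, "ty": -0.006, "tz": 0, "roll": 0}, {"tx": 0.0008, "ty": -0.006, "tz": 0, "roll": 0}])

```text
clock: 14.65
tool_pos: [611.3, -120.0, 18.5]
tcp_rot: [3.141, -0.001, 0.14]
ft_force: [-0.6, -0.1, -0.2]
grip_width: 76.9
```

Call:
play_rows(increments=[{"tx": 0.0003, "ty": -0.002, "tz": 0, "roll": 0}, {"tx": 0.0006, "ty": -0.004, "tz": 0, "roll": 0}, {"tx": 0.0006, "ty": -0.004, "tz": 0, "roll": 0}])

```text
clock: 14.95
tool_pos: [611.6, -123.8, 17.9]
tcp_rot: [3.141, -0.0, 0.14]
ft_force: [-0.2, 0.4, -1.9]
grip_width: 76.7
```

Call:
play_rows(increments=[{"tx": 0.0003, "ty": -0.002, "tz": 0, "roll": 0}, {"tx": 0.0006, "ty": -0.004, "tz": 0, "roll": 0}, {"tx": 0.0006, "ty": -0.004, "tz": 0, "roll": 0}])

```text
clock: 15.25
tool_pos: [612.0, -127.5, 17.8]
tcp_rot: [-3.141, 0.0, 0.14]
ft_force: [0.1, 0.7, -1.3]
grip_width: 76.6
```

Call:
play_rows(increments=[{"tx": 0.0003, "ty": -0.002, "tz": 0.002, "roll": 0}, {"tx": 0.0006, "ty": -0.004, "tz": 0.004, "roll": 0}, {"tx": 0.0008, "ty": -0.006, "tz": 0.006, "roll": 0}, {"tx": 0.0008, "ty": -0.006, "tz": 0.006, "roll": 0}])

```text
clock: 15.65
tool_pos: [611.7, -130.1, 24.0]
tcp_rot: [-3.136, 0.002, 0.139]
ft_force: [-0.9, 9.6, 1.3]
grip_width: 76.5
```

```bash
python3 tilt.py
```

```text
row 276 tilt~ 16 width 76.52 F [-0.9  9.6  1.3] z [ 611.7 -130.1   24. ] clock 15.65
```

Contact at 9.6 N, and the rim row is starting to shift (pivoting). I'll follow the arc.

Call:
play_rows(increments=[{"tx": 0.0005, "ty": -0.003, "tz": 0.0075, "roll": 0}, {"tx": 0.001, "ty": -0.007, "tz": 0.014, "roll": 0}, {"tx": 0.0015, "ty": -0.011, "tz": 0.02, "roll": 0}, {"tx": 0.002, "ty": -0.016, "tz": 0.026, "roll": 0}, {"tx": 0.003, "ty": -0.021, "tz": 0.032, "roll": 0}, {"tx": 0.003, "ty": -0.021, "tz": 0.032, "roll": 0}])

```text
clock: 16.3
tool_pos: [614.1, -152.1, 57.0]
tcp_rot: [-3.137, 0.003, 0.139]
ft_force: [-2.6, 7.4, 4.6]
grip_width: 76.8
```

```bash
python3 tilt.py
```

```text
row 246 tilt~ 50 width 76.84 F [-2.6  7.4  4.6] z [ 614.1 -152.1   57. ] clock 16.3
```

Call:
play_rows(increments=[{"tx": 0.001, "ty": -0.006, "tz": 0.0055, "roll": 0}, {"tx": 0.0015, "ty": -0.012, "tz": 0.01, "roll": 0}, {"tx": 0.0025, "ty": -0.0185, "tz": 0.0145, "roll": 0}, {"tx": 0.0035, "ty": -0.0255, "tz": 0.0185, "roll": 0}, {"tx": 0.0045, "ty": -0.033, "tz": 0.0215, "roll": 0}, {"tx": 0.0055, "ty": -0.0405, "tz": 0.024, "roll": 0}, {"tx": 0.0065, "ty": -0.048, "tz": 0.026, "roll": 0}, {"tx": 0.0065, "ty": -0.048, "tz": 0.026, "roll": 0}])

```text
clock: 17.15
tool_pos: [622.3, -203.5, 83.1]
tcp_rot: [3.141, -0.0, 0.139]
ft_force: [-1.3, 2.4, 7.0]
grip_width: 76.6
```

```bash
python3 tilt.py; python3 - <<'E'
from rim import *
s=telemetry.read_state();M=cams.camera_model("wrist")
for e in(5,9):
  for d in range(30,101,10):
    q=model(np.radians(d),e,28.5,M,s["tool_pos"],s["tcp_rot"][2]);print(e,d,q[:,1].min().round(),q[:,1].max().round())
E
```

```text
row 226 tilt~ 66 width 76.62 F [-1.3  2.4  7. ] z [ 622.3 -203.5   83.1] clock 17.15
5 30 259.0 487.0
5 40 251.0 493.0
5 50 245.0 494.0
5 60 242.0 490.0
5 70 242.0 482.0
5 80 246.0 471.0
5 90 254.0 458.0
5 100 267.0 443.0
9 30 253.0 483.0
9 40 246.0 493.0
9 50 241.0 497.0
9 60 240.0 495.0
9 70 242.0 489.0
9 80 248.0 480.0
9 90 259.0 467.0
9 100 274.0 453.0
```

Estimated tilt is about 70°. I'll lift clear, back off to free desk, and lower so the desk finishes standing it up.

Call:
play_rows(increments=[{"tx": 0, "ty": 0, "tz": 0.012, "roll": 0}, {"tx": 0, "ty": 0.01, "tz": 0.022, "roll": 0}, {"tx": -0.005, "ty": 0.03, "tz": 0.025, "roll": 0}, {"tx": -0.015, "ty": 0.055, "tz": 0.025, "roll": 0}, {"tx": -0.02, "ty": 0.075, "tz": 0.02, "roll": 0}, {"tx": -0.02, "ty": 0.08, "tz": 0.005, "roll": 0}, {"tx": -0.02, "ty": 0.08, "tz": -0.006, "roll": 0}, {"tx": -0.02, "ty": 0.08, "tz": -0.012, "roll": 0}, {"tx": -0.02, "ty": 0.08, "tz": -0.016, "roll": 0}, {"tx": -0.02, "ty": 0.08, "tz": -0.016, "roll": 0}])

```text
clock: 18.2
tool_pos: [602.2, -122.8, 65.0]
tcp_rot: [-3.141, 0.001, 0.139]
ft_force: [-0.2, 0.1, -0.3]
grip_width: 76.6
```

```bash
python3 tilt.py; python3 - <<'E'
from h import *
im=cams.capture("wrist").astype(float).mean(2)
for c in(240,280,317,360,400): print(c,[int(v) for v in im[210:330:5,c]])
E
```

```text
row 226 tilt~ 66 width 76.64 F [-0.2  0.1 -0.3] z [ 602.2 -122.8   65. ] clock 18.2
240 [114, 115, 116, 116, 117, 116, 117, 118, 181, 61, 71, 54, 52, 52, 51, 50, 48, 46, 47, 44, 43, 42, 41, 39]
280 [111, 112, 112, 112, 111, 65, 53, 47, 47, 47, 48, 55, 69, 66, 66, 64, 65, 65, 64, 63, 64, 63, 65, 65]
317 [114, 115, 113, 96, 64, 49, 46, 46, 47, 103, 98, 71, 69, 66, 66, 68, 64, 64, 66, 69, 65, 69, 65, 65]
360 [119, 117, 117, 119, 119, 54, 60, 48, 48, 50, 46, 53, 52, 67, 67, 68, 64, 63, 66, 66, 64, 63, 64, 63]
400 [120, 120, 120, 118, 121, 126, 184, 183, 183, 185, 60, 69, 54, 54, 51, 51, 50, 49, 46, 45, 45, 42, 43, 41]
```

Rim edge at row 256 with the near outer wall visible above it: the cup is essentially upright. I'll lower until it touches.

Call:
play_rows(increments=[{"tx": 0, "ty": 0, "tz": -0.002, "roll": 0}, {"tx": 0, "ty": 0, "tz": -0.004, "roll": 0}, {"tx": 0, "ty": 0, "tz": -0.004, "roll": 0}])

```text
clock: 18.6
tool_pos: [602.9, -122.9, 62.9]
tcp_rot: [3.141, -0.001, 0.14]
ft_force: [-0.4, 0.7, 3.0]
grip_width: 76.6
```

Call:
play_rows(increments=[{"tx": 0, "ty": 0, "tz": -0.002, "roll": 0}, {"tx": 0, "ty": 0, "tz": -0.003, "roll": 0}, {"tx": 0, "ty": 0, "tz": -0.003, "roll": 0}])

```text
clock: 18.9
tool_pos: [603.1, -123.2, 62.5]
tcp_rot: [3.14, -0.002, 0.14]
ft_force: [-3.9, 0.6, 18.0]
grip_width: 76.7
```

Call:
play_rows(increments=[{"tx": 0, "ty": 0, "tz": 0.003, "roll": 0}, {"tx": 0, "ty": 0, "tz": 0.003, "roll": 0}, {"tx": 0, "ty": 0, "tz": 0.003, "roll": 0}, {"tx": 0, "ty": 0, "tz": 0.003, "roll": 0}, {"tx": 0, "ty": 0, "tz": 0.003, "roll": 0}, {"tx": 0, "ty": 0, "tz": 0.003, "roll": 0}], gripper=100)

```text
clock: 19.5
tool_pos: [602.2, -122.4, 61.4]
tcp_rot: [-3.141, 0.001, 0.14]
ft_force: [-0.1, 0.1, 0.6]
grip_width: 84.9
```

```bash
python3 - <<'E'
from rim import *
s=telemetry.read_state();M=cams.camera_model("wrist");a=cams.capture("wrist")
p=s["tool_pos"];print(p,s["grip_width"])
b=a.copy();al=s["tcp_rot"][2]
for r,z,c in((39,96,(0,0,255)),(36.5,0,(0,255,0))):
    for t in np.linspace(0,6.28,120):
        u=proj("wrist",[p[0]+r*np.cos(t),p[1]+r*np.sin(t),z],M);cv2.circle(b,(int(u[0]),int(u[1])),0,c,-1)
cv2.imwrite("pics/w8.png",np.clip(b*1.3,0,255).astype(np.uint8))
E
```

```text
[ 602.21944581 -122.37018254   61.38538712] 84.94938368998129
```

View pics/w8.png

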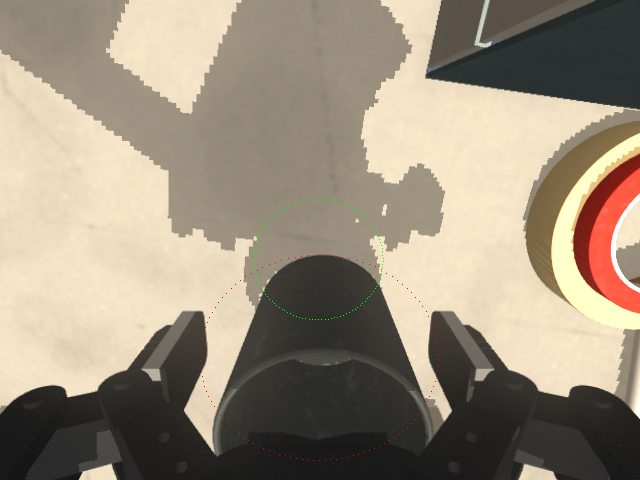

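The cup is displaced about 33 mm toward -y (rim top at row 350 against 257 for centred, foot edge at row 256 against 197). I'll fit its pose numerically.

```bash
python3 - <<'E'
from h import *
from scipy.optimize import least_squares
s=telemetry.read_state();M=cams.camera_model("wrist");p=s["tool_pos"];a=s["tcp_rot"][2]
x=np.array([np.cos(a),np.sin(a),0]);m=np.array([-np.sin(a),np.cos(a),0]);z=np.array([0,0,1.])
def f(v,full=False):
    lat,d,th=v; ax=np.cos(th)*z+np.sin(th)*m; u=np.cos(th)*m-np.sin(th)*z
    # foot lowest point on desk
    c=np.r_[p[:2],0]+lat*x+d*m+z*36.5*abs(np.sin(th))
    ci=lambda o,r:np.array([proj("wrist",o+r*(np.cos(t)*x+np.sin(t)*u),M) for t in np.linspace(0,2*np.pi,181)])
    R=ci(c+96*ax,39);F=ci(c,36.5)
    return [R[:,1].min()-350,R[:,0].min()-215,R[:,0].max()-431,F[:,1].min()-256]
for t0 in(-.5,0,.5):
    r=least_squares(f,[0,-33,t0]);print(r.x.round(2),np.degrees(r.x[2]).round(1),r.fun.round(1))
    lat,d,th=r.x;print((np.r_[p[:2],0]+lat*x+d*m).round(1))
E
```

```text
[  1.36 -32.9    0.  ] 0.0 [ 0.6 -2.8  2.7  0.6]
[ 608.2 -154.8    0. ]
[  1.36 -33.04   0.  ] 0.0 [ 1.  -2.7  2.7  0.8]
[ 608.2 -154.9    0. ]
[  1.36 -33.04   0.  ] 0.0 [ 1.  -2.7  2.7  0.8]
[ 608.2 -154.9    0. ]
```

The fit gives upright (0°) at (608,-155). I'll recentre the jaws on it, grip, lift and carry it above the bay.

Call:
play_rows(increments=[{"tx": 0.0015, "ty": 0, "tz": 0, "roll": 0}, {"tx": 0.0025, "ty": -0.008, "tz": 0, "roll": 0}, {"tx": 0.0035, "ty": -0.016, "tz": -0.003, "roll": 0}, {"tx": 0.005, "ty": -0.024, "tz": -0.006, "roll": 0}, {"tx": 0.006, "ty": -0.0325, "tz": -0.008, "roll": 0}, {"tx": 0.006, "ty": -0.0325, "tz": -0.008, "roll": 0}, {"tx": 0.006, "ty": -0.0325, "tz": -0.008, "roll": 0}])

```text
clock: 20.25
tool_pos: [608.2, -155.4, 53.6]
tcp_rot: [-3.141, 0.0, 0.139]
ft_force: [0.1, -0.0, -0.2]
grip_width: 85.3
```

Call:
play_rows(increments=[{"tx": 0, "ty": 0, "tz": 0, "roll": 0}, {"tx": 0, "ty": 0, "tz": 0, "roll": 0}, {"tx": 0, "ty": 0, "tz": 0, "roll": 0}, {"tx": 0, "ty": 0, "tz": 0, "roll": 0}, {"tx": 0, "ty": 0, "tz": 0.01, "roll": 0}, {"tx": 0, "ty": 0, "tz": 0.03, "roll": 0}, {"tx": 0, "ty": 0, "tz": 0.05, "roll": 0}, {"tx": 0, "ty": 0, "tz": 0.05, "roll": 0}], gripper=75, newtons=40)

```text
clock: 21.05
tool_pos: [610.0, -155.5, 106.5]
tcp_rot: [3.139, -0.004, 0.14]
ft_force: [0.7, -0.4, -1.0]
grip_width: 76.1
```

```bash
python3 - <<'E'
from h import *
s=telemetry.read_state();print(s["tool_pos"],s["tcp_rot"],s["ft_force"],s["grip_width"])
cams.capture("wrist")
M=cams.camera_model("wrist")
for t in("bay","cup_centre"):
  for r in models.place_of("wrist",t)[:2]:
    uv=np.array(r["at"])*[640,480];print(t,round(r["conf"],2),uv.round(),atz("wrist",uv,0 if t=="bay" else 98,M).round(1))
im=cams.capture("wrist");g=im.astype(float).mean(2)
for c in(290,317,345): print(c,[int(v) for v in g[200:420:6,c]])
E
```

```text
[ 609.99053715 -155.49341111  106.51848258] [ 3.13885964 -0.00445749  0.14019625] [ 0.73061389 -0.41191836 -0.96529251] 76.1486148668792
cup_centre 0.63 [317. 303.] [ 607.9 -153.3   98. ]
290 [117, 46, 45, 44, 44, 44, 46, 46, 44, 52, 65, 101, 103, 104, 104, 65, 65, 65, 63, 61, 37, 40, 37, 37, 36, 36, 37, 36, 36, 36, 33, 35, 36, 34, 34, 36, 34]
317 [45, 45, 43, 41, 43, 42, 42, 43, 42, 54, 79, 101, 102, 102, 102, 102, 65, 64, 65, 65, 67, 43, 38, 37, 37, 38, 37, 36, 36, 36, 33, 41, 37, 35, 35, 35, 34]
345 [118, 45, 45, 44, 43, 43, 44, 44, 43, 48, 65, 99, 100, 100, 63, 64, 62, 63, 62, 70, 38, 40, 42, 40, 38, 39, 36, 35, 35, 35, 33, 34, 34, 36, 33, 36, 36]
```

The rim row still matches an upright, centred cup. I'll set it down in front of the bay and slide it in through the flared lips.

Call:
play_rows(increments=[{"tx": -0.02, "ty": -0.008, "tz": 0, "roll": 0}, {"tx": -0.04, "ty": -0.016, "tz": 0, "roll": 0}, {"tx": -0.05, "ty": -0.0205, "tz": -0.01, "roll": 0}, {"tx": -0.05, "ty": -0.0205, "tz": -0.025, "roll": 0}, {"tx": -0.05, "ty": -0.0205, "tz": -0.04, "roll": 0}, {"tx": -0.05, "ty": -0.0205, "tz": -0.049, "roll": 0}, {"tx": -0.05, "ty": -0.0205, "tz": -0.049, "roll": 0}])

```text
clock: 21.95
tool_pos: [558.0, -175.0, 53.8]
tcp_rot: [-3.14, 0.001, 0.14]
ft_force: [0.4, 0.1, -1.0]
grip_width: 76.2
```

Call:
play_rows(increments=[{"tx": 0.0017, "ty": -0.012, "tz": 0, "roll": 0}, {"tx": 0.0034, "ty": -0.024, "tz": 0, "roll": 0}, {"tx": 0.005, "ty": -0.036, "tz": 0, "roll": 0}, {"tx": 0.0064, "ty": -0.046, "tz": 0, "roll": 0}, {"tx": 0.0078, "ty": -0.056, "tz": 0, "roll": 0}, {"tx": 0.0092, "ty": -0.066, "tz": 0, "roll": 0}, {"tx": 0.0092, "ty": -0.066, "tz": 0, "roll": 0}])

```text
clock: 22.65
tool_pos: [568.1, -243.5, 55.0]
tcp_rot: [3.14, -0.001, 0.138]
ft_force: [0.8, 0.3, -1.0]
grip_width: 75.9
```

Call:
play_rows(increments=[{"tx": 0.001, "ty": -0.008, "tz": 0, "roll": 0}, {"tx": 0.0022, "ty": -0.016, "tz": 0, "roll": 0}, {"tx": 0.003, "ty": -0.021, "tz": 0, "roll": 0}, {"tx": 0.003, "ty": -0.021, "tz": 0, "roll": 0}])

```text
clock: 23.05
tool_pos: [570.8, -263.5, 54.9]
tcp_rot: [3.141, -0.0, 0.14]
ft_force: [-1.0, -0.0, -1.6]
grip_width: 75.9
```

Call:
play_rows(increments=[{"tx": 0.0002, "ty": -0.0015, "tz": 0, "roll": 0}, {"tx": 0.0004, "ty": -0.003, "tz": 0, "roll": 0}, {"tx": 0.0004, "ty": -0.003, "tz": 0, "roll": 0}])

```text
clock: 23.35
tool_pos: [570.9, -265.5, 54.8]
tcp_rot: [3.142, 0.0, 0.14]
ft_force: [0.6, 0.1, -1.2]
grip_width: 75.8
```

Call:
play_rows(increments=[{"tx": 0.0002, "ty": -0.0015, "tz": 0, "roll": 0}, {"tx": 0.0004, "ty": -0.003, "tz": 0, "roll": 0}, {"tx": 0.0004, "ty": -0.003, "tz": 0, "roll": 0}])

```text
clock: 23.65
tool_pos: [571.4, -268.7, 54.8]
tcp_rot: [3.141, 0.0, 0.14]
ft_force: [-0.2, -0.5, -1.6]
grip_width: 76.0
```

Call:
play_rows(increments=[{"tx": 0.0002, "ty": -0.0015, "tz": 0, "roll": 0}, {"tx": 0.0004, "ty": -0.003, "tz": 0, "roll": 0}, {"tx": 0.0004, "ty": -0.003, "tz": 0, "roll": 0}])

```text
clock: 23.95
tool_pos: [571.8, -271.8, 54.8]
tcp_rot: [3.141, -0.0, 0.14]
ft_force: [0.7, -0.6, -0.7]
grip_width: 75.9
```

Call:
play_rows(increments=[{"tx": 0.0002, "ty": -0.0015, "tz": 0, "roll": 0}, {"tx": 0.0004, "ty": -0.003, "tz": 0, "roll": 0}, {"tx": 0.0004, "ty": -0.003, "tz": 0, "roll": 0}])

```text
clock: 24.25
tool_pos: [572.5, -274.6, 54.9]
tcp_rot: [3.142, -0.001, 0.14]
ft_force: [1.2, 0.4, -1.5]
grip_width: 76.0
```

Call:
play_rows(increments=[{"tx": 0.0002, "ty": -0.001, "tz": 0, "roll": 0}, {"tx": 0.0003, "ty": -0.002, "tz": 0, "roll": 0}, {"tx": 0.0003, "ty": -0.002, "tz": 0, "roll": 0}])

```text
clock: 24.55
tool_pos: [572.8, -275.9, 54.8]
tcp_rot: [-3.141, -0.001, 0.139]
ft_force: [2.3, 3.8, -0.6]
grip_width: 76.4
```

Call:
play_rows(increments=[{"tx": 0.0002, "ty": -0.001, "tz": 0, "roll": 0}, {"tx": 0.0003, "ty": -0.002, "tz": 0, "roll": 0}, {"tx": 0.0003, "ty": -0.002, "tz": 0, "roll": 0}])

```text
clock: 24.85
tool_pos: [573.1, -277.3, 55.0]
tcp_rot: [-3.14, -0.001, 0.139]
ft_force: [3.2, 4.6, 0.6]
grip_width: 76.1
```

Contact with the round end is at y≈-275.5. I'll back off 3.5 mm to centre it, lower and release.

Call:
play_rows(increments=[{"tx": 0, "ty": 0.002, "tz": 0, "roll": 0}, {"tx": 0.0005, "ty": 0.005, "tz": -0.001, "roll": 0}, {"tx": 0.0005, "ty": 0.005, "tz": -0.002, "roll": 0}, {"tx": 0.0005, "ty": 0.005, "tz": -0.002, "roll": 0}])

```text
clock: 25.25
tool_pos: [573.0, -273.8, 53.6]
tcp_rot: [3.141, 0.001, 0.141]
ft_force: [-1.2, 1.1, 3.7]
grip_width: 76.4
```

Call:
play_rows(increments=[{"tx": 0, "ty": 0, "tz": 0, "roll": 0}, {"tx": 0, "ty": 0, "tz": 0, "roll": 0}, {"tx": 0, "ty": 0, "tz": 0, "roll": 0}, {"tx": 0, "ty": 0, "tz": 0.02, "roll": 0}, {"tx": 0, "ty": 0, "tz": 0.06, "roll": 0}, {"tx": 0, "ty": 0, "tz": 0.1, "roll": 0}, {"tx": 0, "ty": 0, "tz": 0.14, "roll": 0}, {"tx": 0, "ty": 0.02, "tz": 0.17, "roll": 0}, {"tx": 0, "ty": 0.05, "tz": 0.19, "roll": 0}], gripper=100)

```text
clock: 26.15
tool_pos: [574.3, -225.4, 245.7]
tcp_rot: [3.138, -0.004, 0.137]
ft_force: [-0.6, 0.4, 0.5]
grip_width: 85.7
```

```bash
python3 - <<'E'
from h import *
s=telemetry.read_state();print(s["tool_pos"],s["tcp_rot"],s["joints"].round(2))
for c in("wrist","top"):
  M=cams.camera_model(c);im=cams.capture(c);cv2.imwrite(f"pics/x_{c}.png",im)
  for t,zs in(("bay",(0,)),("cup_centre",(48,)),("marker_centre",(8,))):
   for r in models.place_of(c,t)[:4]:
    uv=np.array(r["at"])*[640,480];print(c,t,round(r["conf"],2),uv.round(),[atz(c,uv,z,M).round(1) for z in zs])
# marker colours in top0
im=cv2.imread("pics/top0.png");h=cv2.cvtColor(im,cv2.COLOR_BGR2HSV)
sub=h[230:295,225:265];b=(sub[...,0]>105)&(sub[...,0]<130)&(sub[...,1]>120);w=(sub[...,2]>195)&(sub[...,1]<40)
for n,mk in(("blue",b),("pale",w)):
    ys,xs=np.nonzero(mk);print(n,len(xs),atz("top",(xs.mean()+225,ys.mean()+230),8).round(1),[atz("top",(xs[i]+225,ys[i]+230),8).round(1)for i in(ys.argmin(),ys.argmax())])
E
```

```text
[ 574.26177941 -225.35947576  245.65565028] [ 3.1376284  -0.00367834  0.13742455] [-0.55  0.5   1.44 -0.    1.2  -0.69]
top cup_centre 0.81 [444. 178.] [array([ 736.3, -391.8,   48. ])]
top cup_centre 0.78 [196. 284.] [array([415.6, 356.8,  48. ])]
top cup_centre 0.77 [460. 258.] [array([ 494. , -435.1,   48. ])]
top cup_centre 0.75 [206. 231.] [array([573.8, 331.4,  48. ])]
top marker_centre 0.54 [246. 259.] [array([489.8, 215.1,   8. ])]
blue 29 [527.8 203.2   8. ] [array([543.2, 199.7,   8. ]), array([509.2, 208.6,   8. ])]
pale 1 [503.  211.6   8. ] [array([503. , 211.6,   8. ]), array([503. , 211.6,   8. ])]
```

The cup is home at about (573,-273) and released. Now the marker: I'll go above its tail end with the jaws across it, keeping clear of the cabinet.

Call:
play_rows(increments=[{"tx": -0.02, "ty": 0.03, "tz": 0, "roll": 0.1}, {"tx": -0.05, "ty": 0.07, "tz": 0, "roll": 0.22}, {"tx": -0.08, "ty": 0.11, "tz": 0, "roll": 0.35}, {"tx": -0.11, "ty": 0.15, "tz": 0, "roll": 0.48}, {"tx": -0.13, "ty": 0.19, "tz": 0, "roll": 0.61}, {"tx": -0.14, "ty": 0.23, "tz": 0, "roll": 0.74}, {"tx": -0.14, "ty": 0.27, "tz": 0, "roll": 0.87}, {"tx": -0.14, "ty": 0.31, "tz": 0, "roll": 1.0}, {"tx": -0.14, "ty": 0.35, "tz": 0, "roll": 1.1}, {"tx": -0.14, "ty": 0.39, "tz": 0, "roll": 1.19}])

```text
clock: 27.55
tool_pos: [433.3, 167.5, 242.2]
tcp_rot: [-3.141, 0.001, 1.333]
ft_force: [0.2, -0.2, 0.2]
grip_width: 85.4
```

Call:
play_rows(increments=[{"tx": 0, "ty": 0.03, "tz": -0.03, "roll": 0}, {"tx": 0, "ty": 0.05, "tz": -0.06, "roll": 0}, {"tx": 0, "ty": 0.05, "tz": -0.08, "roll": 0}, {"tx": 0, "ty": 0.05, "tz": -0.08, "roll": 0}, {"tx": 0, "ty": 0.05, "tz": -0.08, "roll": 0}], gripper=50)

```text
clock: 28.05
tool_pos: [433.4, 216.0, 162.3]
tcp_rot: [-3.14, 0.001, 1.329]
ft_force: [0.2, -0.5, 0.6]
grip_width: 42.7
```

```bash
cat > mk.py <<'E'
from h import *
s=telemetry.read_state();M=cams.camera_model("wrist");im=cams.capture("wrist");cv2.imwrite("pics/mk.png",im)
print(s["tool_pos"].round(1),s["tcp_rot"].round(3),s["clock"])
h=cv2.cvtColor(im,cv2.COLOR_BGR2HSV)
b=((h[...,0]>105)&(h[...,0]<130)&(h[...,1]>120)).astype(np.uint8)
n,l,st,_=cv2.connectedComponentsWithStats(b)
for i in range(1,n):
    if st[i,4]>60:
        ys,xs=np.nonzero(l==i);(c,wh,an)=cv2.minAreaRect(np.c_[xs,ys].astype(np.float32));print("blue",st[i],[atz("wrist",q,8,M)[:2].round(1) for q in cv2.boxPoints((c,wh,an))])
for r in models.place_of("wrist","marker_centre")[:2]:
    uv=np.array(r["at"])*[640,480];print(round(r["conf"],2),uv.round(),atz("wrist",uv,8,M).round(1))
E
python3 mk.py
```

```text
[433.4 216.  162.3] [-3.140e+00  1.000e-03  1.329e+00] 28.05
blue [321 308  17  43 360] [array([547. , 190.2]), array([508.8, 206.4]), array([513.3, 215.9]), array([551.8, 200. ])]
0.81 [339. 279.] [485.4 221.3   8. ]
```

Call:
play_rows(increments=[{"tx": 0.002, "ty": 0.01, "tz": -0.01, "roll": -0.07}, {"tx": 0.0054, "ty": 0.0237, "tz": -0.03, "roll": -0.143}, {"tx": 0.0054, "ty": 0.0237, "tz": -0.06, "roll": -0.143}, {"tx": 0.0054, "ty": 0.0237, "tz": -0.08, "roll": -0.143}, {"tx": 0.0054, "ty": 0.0237, "tz": -0.08, "roll": -0.143}])

```text
clock: 28.65
tool_pos: [438.1, 239.5, 81.9]
tcp_rot: [-3.139, 0.002, 1.186]
ft_force: [0.4, 0.6, 0.2]
grip_width: 42.5
```

```bash
python3 mk.py
```

```text
[438.1 239.5  81.9] [-3.139e+00  2.000e-03  1.186e+00] 28.65
blue [309 369  20  55 817] [array([509. , 204.5]), array([513.7, 216.2]), array([554.3, 200.2]), array([549.4, 188. ])]
0.97 [318. 330.] [484.6 220.7   8. ]
```

View pics/mk.png

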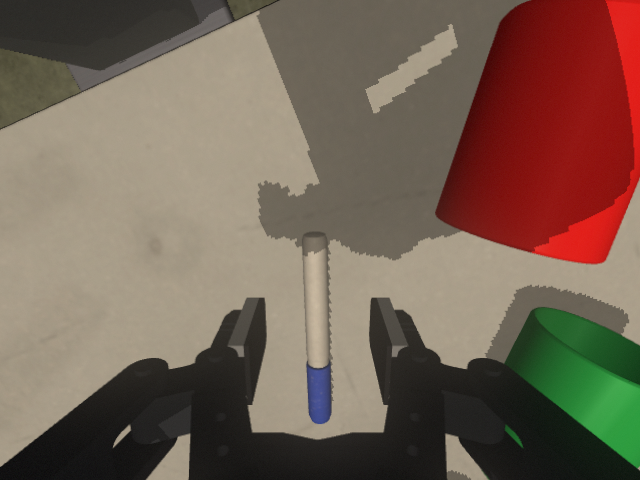

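The marker is aligned: tail at (315,235), cap tip at (320,424), and the jaws straddle it. I'll fix the tail position and work out the exact offset.

```bash
python3 - <<'E'
from h import *
s=telemetry.read_state();p=s["tool_pos"];a=s["tcp_rot"][2];x=np.array([np.cos(a),np.sin(a)]);y=np.array([np.sin(a),-np.cos(a)])
for uv in((315,235),(316,300),(318,366),(320,423)):
    q=atz("wrist",uv,8)[:2];print(uv,q.round(1),"x",round((q-p[:2])@x,1),"y",round((q-p[:2])@y,1))
E
```

```text
(315, 235) [427.3 243.3] x -1.6 y -12.6
(316, 300) [467.  227.9] x -1.0 y 30.0
(318, 366) [512.3 211. ] x 0.3 y 78.3
(320, 423) [556.  194.9] x 1.8 y 124.8
```

Call:
play_rows(increments=[{"tx": 0, "ty": 0, "tz": -0.03, "roll": 0}, {"tx": 0, "ty": 0, "tz": -0.055, "roll": 0}, {"tx": 0, "ty": 0, "tz": -0.07, "roll": 0}, {"tx": 0, "ty": 0, "tz": -0.078, "roll": 0}, {"tx": 0, "ty": 0, "tz": -0.079, "roll": 0}, {"tx": 0, "ty": 0, "tz": -0.079, "roll": 0}])

```text
clock: 29.35
tool_pos: [439.6, 240.4, 4.8]
tcp_rot: [3.14, -0.001, 1.187]
ft_force: [-0.1, -1.0, -0.3]
grip_width: 42.5
```

Call:
play_rows(increments=[{"tx": 0, "ty": 0, "tz": 0, "roll": 0}, {"tx": 0, "ty": 0, "tz": 0, "roll": 0}, {"tx": 0, "ty": 0, "tz": 0, "roll": 0}, {"tx": 0, "ty": 0, "tz": 0, "roll": 0}, {"tx": 0, "ty": 0, "tz": 0, "roll": 0}, {"tx": 0, "ty": 0, "tz": 0.01, "roll": 0}, {"tx": 0, "ty": 0, "tz": 0.04, "roll": 0}, {"tx": 0, "ty": 0, "tz": 0.08, "roll": 0}, {"tx": 0, "ty": 0, "tz": 0.08, "roll": 0}], gripper=8, newtons=25)

```text
clock: 30.25
tool_pos: [441.4, 241.2, 88.1]
tcp_rot: [3.135, -0.005, 1.187]
ft_force: [0.5, 0.4, 0.4]
grip_width: 13.5
```

```bash
cat > mk2.py <<'E'
from h import *
s=telemetry.read_state();M=cams.camera_model("wrist");im=cams.capture("wrist");p=s["tool_pos"];a=s["tcp_rot"][2]
x=np.array([np.cos(a),np.sin(a)]);y=np.array([np.sin(a),-np.cos(a)])
print(p.round(1),a.round(3),s["clock"],round(s["grip_width"],1),s["ft_force"].round(1))
h=cv2.cvtColor(im,cv2.COLOR_BGR2HSV)
b=((h[...,0]>105)&(h[...,0]<130)&(h[...,1]>120)).astype(np.uint8)
n,l,st,ce=cv2.connectedComponentsWithStats(b)
i=1+st[1:,4].argmax();print("blue",st[i],ce[i].round(1))
# predicted cap-centre pixel for marker tilt t (free end up), pivot at grip
for t in(-90,-60,-30,0,10,20,30,40,50,60):
    r=np.radians(t);g=np.r_[p[:2],p[2]+5.5];q=g+100*(np.cos(r)*np.r_[y,0]+np.sin(r)*np.r_[0,0,1]);print(t,proj("wrist",q,M).round(),end=" ")
E
python3 mk2.py
```

```text
[441.4 241.2  88.1] 1.187 30.25 13.5 [0.5 0.4 0.4]Traceback (most recent call last):
  File "mk2.py", line 8, in <module>
    i=1+st[1:,4].argmax();print("blue",st[i],ce[i].round(1))
        ~~~~~~~~~~~~~~~^^
ValueError: attempt to get argmax of an empty sequence
```

```bash
sed -i 's/^i=1+st.*/\nfor i in range(1,n):\n    if st[i,4]>40: print("blue",st[i],ce[i].round(1))/' mk2.py; python3 mk2.py; python3 - <<'E'
from h import *
M=cams.camera_model("wrist")
for c in("wrist","scene"):
    im=cams.capture(c);cv2.imwrite(f"pics/y_{c}.png",im)
    for r in models.spot_in(c,"marker_centre")[:2]:
        print("\n",c,round(r["conf"],2),(np.array(r["at"])*[640,480]).round())
im=cv2.imread("pics/y_scene.png");h=cv2.cvtColor(im,cv2.COLOR_BGR2HSV)
b=((h[...,0]>108)&(h[...,0]<130)&(h[...,1]>130)).astype(np.uint8);b[:,330:]=0
n,l,st,ce=cv2.connectedComponentsWithStats(b)
print([(st[i],ce[i].round()) for i in range(1,n) if st[i,4]>8])
g=cv2.imread("pics/y_wrist.png").mean(2)
for r in(240,270,290,300,310,330,360): print(r,[int(v) for v in g[r,290:350:4]])
E
```

```text
[440.2 240.8  86.3] 1.187 30.3 13.6 [ 0.1  0.1 -0.9]
-90 [317. 245.] -60 [317. 323.] -30 [317. 410.] 0 [317. 509.] 10 [318. 546.] 20 [318. 584.] 30 [318. 624.] 40 [318. 663.] 50 [319. 698.] 60 [319. 725.] 
 wrist 0.57 [318. 361.]
[(array([250, 247,   5,   6,  22], dtype=int32), array([253., 250.]))]
240 [159, 154, 154, 156, 155, 153, 154, 155, 101, 100, 101, 101, 100, 100, 99]
270 [156, 155, 153, 154, 153, 154, 154, 153, 155, 154, 100, 100, 99, 99, 99]
290 [155, 155, 153, 79, 77, 76, 78, 77, 77, 75, 77, 78, 101, 101, 101]
300 [77, 76, 44, 93, 102, 109, 114, 117, 111, 107, 101, 86, 42, 73, 74]
310 [75, 71, 42, 93, 104, 111, 113, 112, 111, 107, 101, 82, 42, 75, 73]
330 [73, 39, 39, 90, 100, 108, 112, 111, 111, 106, 98, 73, 37, 39, 73]
360 [38, 44, 35, 133, 157, 171, 176, 177, 168, 154, 132, 85, 37, 42, 37]
```

The marker is held (barrel visible between the pads, and in the scene view the cap rose from row 280 to 250). I'll carry it above the cup with the free end pointing to the bay's closed side.

Call:
play_rows(increments=[{"tx": 0, "ty": -0.02, "tz": 0.03, "roll": -0.08}, {"tx": 0, "ty": -0.05, "tz": 0.06, "roll": -0.2}, {"tx": 0.0, "ty": -0.09, "tz": 0.08, "roll": -0.32}, {"tx": 0.01, "ty": -0.13, "tz": 0.08, "roll": -0.44}, {"tx": 0.02, "ty": -0.17, "tz": 0.08, "roll": -0.56}, {"tx": 0.03, "ty": -0.21, "tz": 0.08, "roll": -0.68}, {"tx": 0.045, "ty": -0.25, "tz": 0.08, "roll": -0.8}, {"tx": 0.06, "ty": -0.29, "tz": 0.08, "roll": -0.92}, {"tx": 0.08, "ty": -0.33, "tz": 0.08, "roll": -1.047}, {"tx": 0.1, "ty": -0.37, "tz": 0.08, "roll": -1.047}])

```text
clock: 31.55
tool_pos: [538.3, -131.3, 162.4]
tcp_rot: [-3.14, 0.003, 0.137]
ft_force: [0.2, 0.8, -0.3]
grip_width: 13.9
```

```bash
cat > cupfit.py <<'E'
from h import *
s=telemetry.read_state();M=cams.camera_model("wrist");T=cams.camera_model("top")
print(s["tool_pos"].round(1),s["tcp_rot"].round(3),s["clock"])
im=cams.capture("top");cv2.imwrite("pics/z_top.png",im)
im2=cams.capture("wrist");cv2.imwrite("pics/z_wrist.png",im2)
for c,MM in(("top",T),("wrist",M)):
  for r in models.place_of(c,"cup_centre")[:5]:
    uv=np.array(r["at"])*[640,480];print(c,round(r["conf"],2),uv.round(),atz(c,uv,48,MM).round(1))
  for r in models.place_of(c,"bay")[:1]:
    uv=np.array(r["at"])*[640,480];print(c,"bay",round(r["conf"],2),uv.round(),atz(c,uv,0,MM).round(1))
E
python3 cupfit.py
```

```text
[ 538.3 -131.3  162.4] [-3.14e+00  3.00e-03  1.37e-01] 31.55
top 0.93 [196. 284.] [413.4 356.2  48. ]
top 0.9 [461. 261.] [ 483.4 -438.3   48. ]
top 0.7 [444. 177.] [ 739.7 -392.9   48. ]
top 0.59 [204. 235.] [560.6 337.2  48. ]
top bay 0.55 [401. 234.] [ 570.9 -267.1    0. ]
wrist 0.8 [330. 393.] [ 565.3 -260.4   48. ]
```

Call:
play_rows(increments=[{"tx": 0.01, "ty": -0.035, "tz": 0, "roll": 0}, {"tx": 0.02, "ty": -0.07, "tz": 0, "roll": 0}, {"tx": 0.028, "ty": -0.105, "tz": 0, "roll": 0}, {"tx": 0.032, "ty": -0.133, "tz": -0.005, "roll": 0}, {"tx": 0.032, "ty": -0.133, "tz": -0.025, "roll": 0}, {"tx": 0.032, "ty": -0.133, "tz": -0.045, "roll": 0}, {"tx": 0.032, "ty": -0.133, "tz": -0.055, "roll": 0}, {"tx": 0.032, "ty": -0.133, "tz": -0.055, "roll": 0}])

```text
clock: 32.65
tool_pos: [569.2, -260.5, 107.0]
tcp_rot: [-3.138, 0.004, 0.142]
ft_force: [-1.0, 1.2, -0.3]
grip_width: 13.7
```

```bash
python3 - <<'E'
from h import *
s=telemetry.read_state();M=cams.camera_model("wrist");print(s["tool_pos"].round(1),s["tcp_rot"].round(3),s["clock"],s["ft_force"].round(1))
im=cams.capture("wrist");cv2.imwrite("pics/v.png",im);g=im.mean(2)
c=(573,-273.5)
P=np.array([proj("wrist",[c[0]+39*np.cos(t),c[1]+39*np.sin(t),96],M) for t in np.linspace(0,6.28,180)])
print("pred rim: cols",P[:,0].min().round(),P[:,0].max().round(),"top row",P[:,1].min().round())
for r in(330,350,370): print(r,"pred cols at row",sorted(P[abs(P[:,1]-r)<6][:,0].round().astype(int))[:1],sorted(P[abs(P[:,1]-r)<6][:,0].round().astype(int))[-1:])
for cc in(270,290,350,370): 
    k=P[abs(P[:,0]-cc)<5];print(cc,"pred",k[:,1].min().round(),[int(v) for v in g[230:350:5,cc]])
E
```

```text
[ 569.2 -260.5  107. ] [-3.138  0.004  0.142] 32.65 [-1.   1.2 -0.3]
pred rim: cols 237.0 410.0 top row 249.0
330 pred cols at row [np.int64(237)] [np.int64(410)]
350 pred cols at row [np.int64(239)] [np.int64(407)]
370 pred cols at row [np.int64(250)] [np.int64(397)]
270 pred 262.0 [104, 97, 51, 51, 55, 59, 61, 50, 50, 51, 51, 50, 49, 48, 46, 44, 40, 39, 45, 43, 38, 39, 38, 35]
290 pred 253.0 [45, 44, 43, 53, 61, 91, 90, 93, 77, 61, 61, 61, 60, 63, 73, 71, 72, 73, 73, 72, 72, 71, 69, 118]
350 pred 251.0 [42, 40, 42, 54, 88, 87, 89, 57, 58, 58, 58, 61, 58, 63, 72, 71, 73, 72, 72, 72, 71, 72, 72, 103]
370 pred 259.0 [63, 48, 48, 48, 49, 63, 60, 53, 48, 47, 45, 47, 46, 47, 45, 43, 44, 38, 42, 38, 35, 35, 32, 33]
```

The rim edge is at rows ~250 against 251–253 predicted, so the cup is where expected. I'll lower so the rim pivots the marker up in the jaws while its tail goes into the cup.

Call:
play_rows(increments=[{"tx": 0, "ty": 0, "tz": -0.005, "roll": 0}, {"tx": 0, "ty": 0, "tz": -0.01, "roll": 0}, {"tx": 0, "ty": 0, "tz": -0.015, "roll": 0}, {"tx": 0, "ty": 0, "tz": -0.02, "roll": 0}, {"tx": 0, "ty": 0, "tz": -0.02, "roll": 0}])

```text
clock: 33.2
tool_pos: [570.9, -263.0, 88.8]
tcp_rot: [3.141, -0.001, 0.14]
ft_force: [0.6, 0.8, 4.5]
grip_width: 13.6
```

Call:
play_rows(increments=[{"tx": 0, "ty": 0, "tz": -0.005, "roll": 0}, {"tx": 0, "ty": 0, "tz": -0.01, "roll": 0}, {"tx": 0, "ty": 0, "tz": -0.01, "roll": 0}])

```text
clock: 33.5
tool_pos: [570.4, -262.6, 78.3]
tcp_rot: [-3.141, 0.001, 0.14]
ft_force: [0.2, -0.4, 4.1]
grip_width: 13.3
```

```bash
python3 - <<'E'
from h import *
s=telemetry.read_state();p=s["tool_pos"];print(p.round(1),s["clock"],s["ft_force"].round(1),s["grip_width"])
for c in("scene","top"):
    im=cams.capture(c);cv2.imwrite(f"pics/u_{c}.png",im);h=cv2.cvtColor(im,cv2.COLOR_BGR2HSV)
    b=((h[...,0]>108)&(h[...,0]<130)&(h[...,1]>130)).astype(np.uint8)
    n,l,st,ce=cv2.connectedComponentsWithStats(b)
    print(c,[(st[i].tolist(),ce[i].round().tolist()) for i in range(1,n) if st[i,4]>8])
    y=np.array([.14,-.99,0])
    for t in(0,20,40,50):
        r=np.radians(t);print(t,proj(c,np.r_[p[:2],p[2]+5.5]+100*(np.cos(r)*y+np.sin(r)*np.r_[0,0,1])).round(),end=" ")
    print()
E
```

```text
[ 570.4 -262.6   78.3] 33.5 [ 0.2 -0.4  4.1] 13.304116259129916
scene [([547, 154, 9, 2, 17], [551.0, 155.0]), ([582, 171, 12, 4, 39], [587.0, 172.0]), ([426, 190, 11, 9, 44], [431.0, 194.0])]
0 [431. 206.] 20 [431. 196.] 40 [428. 187.] 50 [425. 183.] 
top [([403, 196, 5, 7, 22], [405.0, 199.0])]
0 [438. 227.] 20 [439. 226.] 40 [436. 226.] 50 [432. 226.]
```

The cap in the scene view is at (431,194), so tilt is about 25° with only 4 N. Continuing down.

Call:
play_rows(increments=[{"tx": 0, "ty": 0, "tz": -0.005, "roll": 0}, {"tx": 0, "ty": 0, "tz": -0.01, "roll": 0}, {"tx": 0, "ty": 0, "tz": -0.015, "roll": 0}, {"tx": 0, "ty": 0, "tz": -0.02, "roll": 0}, {"tx": 0, "ty": 0, "tz": -0.025, "roll": 0}, {"tx": 0, "ty": 0, "tz": -0.025, "roll": 0}])

```text
clock: 34.2
tool_pos: [570.5, -260.7, 54.4]
tcp_rot: [-3.138, 0.0, 0.139]
ft_force: [-0.6, 5.2, 13.2]
grip_width: 13.6
```

```bash
cat > sc.py <<'E'
from h import *
s=telemetry.read_state();p=s["tool_pos"];print(p.round(1),s["clock"],s["ft_force"].round(1),s["grip_width"])
c="scene";im=cams.capture(c);cv2.imwrite(f"pics/u_{c}.png",im);h=cv2.cvtColor(im,cv2.COLOR_BGR2HSV)
b=((h[...,0]>108)&(h[...,0]<130)&(h[...,1]>130)).astype(np.uint8);b[:,500:]=0
n,l,st,ce=cv2.connectedComponentsWithStats(b)
print(c,[(st[i].tolist(),ce[i].round().tolist()) for i in range(1,n) if st[i,4]>8])
y=np.array([.14,-.99,0])
for t in(0,20,30,40,50,60):
    r=np.radians(t);print(t,proj(c,np.r_[p[:2],p[2]+5.5]+100*(np.cos(r)*y+np.sin(r)*np.r_[0,0,1])).round(),end=" ")
E
python3 sc.py
```

```text
[ 570.5 -260.7   54.4] 34.2 [-0.6  5.2 13.2] 13.55915608352047
scene [([424, 188, 8, 9, 36], [428.0, 192.0])]
0 [430. 214.] 20 [430. 203.] 30 [429. 199.] 40 [427. 195.] 50 [424. 192.] 60 [421. 189.]
```

Tilt is ~45–50° with the marker's middle inside the rim line. I'll open slightly so the tail drops in, then withdraw straight up.

Call:
play_rows(increments=[{"tx": 0, "ty": 0, "tz": 0.002, "roll": 0}, {"tx": 0, "ty": 0, "tz": 0.002, "roll": 0}, {"tx": 0, "ty": 0, "tz": 0.002, "roll": 0}, {"tx": 0, "ty": 0, "tz": 0.002, "roll": 0}, {"tx": 0, "ty": 0, "tz": 0.002, "roll": 0}], gripper=30)

```text
clock: 34.75
tool_pos: [570.3, -262.6, 55.3]
tcp_rot: [-3.141, 0.001, 0.14]
ft_force: [0.0, 1.2, 1.2]
grip_width: 25.9
```

```bash
python3 sc.py; python3 - <<'E'
from h import *
im=cams.capture("wrist");cv2.imwrite("pics/t.png",im);g=im.mean(2)
for r in models.spot_in("wrist","marker_centre")[:2]: print("\n",round(r["conf"],2),(np.array(r["at"])*[640,480]).round())
for r in(260,300,320,340,360): print(r,[int(v) for v in g[r,270:370:5]])
E
```

```text
[ 570.3 -262.6   55.3] 34.75 [0.  1.2 1.2] 25.90137139090087
scene []
0 [431. 213.] 20 [430. 203.] 30 [429. 198.] 40 [427. 194.] 50 [425. 191.] 60 [421. 189.] 
 0.89 [314. 380.]

 0.73 [329. 291.]
260 [49, 45, 44, 42, 41, 42, 39, 39, 37, 40, 38, 36, 37, 38, 40, 37, 38, 41, 41, 41]
300 [83, 82, 59, 34, 65, 65, 62, 61, 61, 62, 61, 60, 80, 61, 61, 62, 28, 61, 79, 80]
320 [81, 77, 34, 31, 66, 63, 64, 69, 70, 69, 68, 68, 61, 62, 63, 62, 24, 28, 77, 79]
340 [78, 33, 30, 30, 42, 39, 42, 68, 70, 71, 71, 70, 66, 38, 37, 39, 24, 26, 26, 78]
360 [30, 43, 27, 39, 39, 37, 69, 71, 71, 72, 72, 70, 66, 37, 40, 37, 35, 22, 39, 28]
```

Call:
play_rows(increments=[{"tx": 0, "ty": 0, "tz": 0.01, "roll": 0}, {"tx": 0, "ty": 0, "tz": 0.022, "roll": 0}, {"tx": 0, "ty": 0, "tz": 0.036, "roll": 0}, {"tx": 0, "ty": 0, "tz": 0.05, "roll": 0}, {"tx": 0, "ty": 0, "tz": 0.07, "roll": 0}, {"tx": 0, "ty": 0, "tz": 0.09, "roll": 0}, {"tx": 0, "ty": 0, "tz": 0.12, "roll": 0}, {"tx": 0, "ty": 0, "tz": 0.15, "roll": 0}, {"tx": 0, "ty": 0, "tz": 0.18, "roll": 0}, {"tx": 0, "ty": 0.03, "tz": 0.21, "roll": 0}])

```text
clock: 35.9
tool_pos: [571.1, -235.8, 268.6]
tcp_rot: [3.138, -0.002, 0.136]
ft_force: [-0.1, -0.4, 0.2]
grip_width: 25.4
```

Call:
play_rows(increments=[{"tx": -0.01, "ty": 0.04, "tz": 0.02, "roll": 0}, {"tx": -0.03, "ty": 0.08, "tz": 0.04, "roll": 0}, {"tx": -0.05, "ty": 0.12, "tz": 0.05, "roll": 0}, {"tx": -0.05, "ty": 0.12, "tz": 0.05, "roll": 0}])

```text
clock: 36.3
tool_pos: [518.1, -108.1, 319.0]
tcp_rot: [-3.141, -0.002, 0.144]
ft_force: [0.9, -0.6, -0.6]
grip_width: 25.7
```

```bash
cat > fin.py <<'E'
from h import *
s=telemetry.read_state();print(s["tool_pos"].round(1),s["clock"],s["ft_force"].round(1),s["grip_width"])
for c in("wrist","scene","top"):
    M=cams.camera_model(c);im=cams.capture(c);cv2.imwrite(f"pics/fin_{c}.png",im);h=cv2.cvtColor(im,cv2.COLOR_BGR2HSV)
    b=((h[...,0]>108)&(h[...,0]<130)&(h[...,1]>130)).astype(np.uint8)
    n,l,st,ce=cv2.connectedComponentsWithStats(b)
    print(c,"blue",[(st[i].tolist()) for i in range(1,n) if st[i,4]>10])
    for t,z in(("cup_centre",48),("marker_centre",60),("bay",0)):
      for r in models.place_of(c,t)[:5]:
        uv=np.array(r["at"])*[640,480];print(c,t,round(r["conf"],2),uv.round(),atz(c,uv,z,M).round(1))
    print("pred cup px",[proj(c,[573,-273,z],M).round().tolist() for z in(0,48,96)])
E
python3 fin.py
```

```text
[ 518.1 -108.1  319. ] 36.3 [ 0.9 -0.6 -0.6] 25.650138768484986
wrist blue [[409, 327, 18, 13, 163], [343, 389, 12, 11, 104]]
wrist cup_centre 0.56 [341. 326.] [ 569.6 -264.1   48. ]
wrist marker_centre 0.81 [341. 356.] [ 574.9 -298.2   60. ]
pred cup px [[340.0, 313.0], [343.0, 332.0], [345.0, 356.0]]
scene blue [[547, 154, 9, 2, 17], [582, 171, 12, 4, 38], [413, 195, 5, 14, 54]]
scene cup_centre 0.98 [194. 273.] [551.7 341.6  48. ]
scene cup_centre 0.9 [404. 200.] [ 732.7 -372.    48. ]
scene cup_centre 0.88 [407. 226.] [ 565.3 -264.1   48. ]
scene cup_centre 0.81 [198. 309.] [401.7 369.4  48. ]
scene cup_centre 0.52 [470. 227.] [ 481.  -421.2   48. ]
scene marker_centre 0.48 [412. 216.] [ 591.8 -300.9   60. ]
pred cup px [[406.0, 239.0], [408.0, 224.0], [409.0, 208.0]]
top blue [[404, 198, 4, 5, 12], [416, 227, 4, 4, 12]]
top cup_centre 0.74 [206. 234.] [564.8 330.3  48. ]
top cup_centre 0.73 [442. 177.] [ 741.9 -386.8   48. ]
top cup_centre 0.66 [457. 257.] [ 495.6 -428.9   48. ]
top cup_centre 0.61 [199. 284.] [413.5 348.1  48. ]
top cup_centre 0.51 [402. 232.] [ 572.2 -262.5   48. ]
top bay 0.83 [404. 230.] [ 581.  -275.8    0. ]
pred cup px [[403.0, 233.0], [406.0, 232.0], [409.0, 230.0]]
```

```bash
python3 - <<'E'
from h import *
obs={"wrist":(349,394.5),"scene":(415.5,202),"top":(417.8,229)}
A=np.zeros((3,3));b=np.zeros(3)
R=[]
for c,uv in obs.items():
    o,d=ray(c,uv);d=d/np.linalg.norm(d);P=np.eye(3)-np.outer(d,d);A+=P;b+=P@o;R.append((c,o,P))
X=np.linalg.solve(A,b);print("cap",X.round(1),[(c,round(np.linalg.norm(P@(X-o)),1)) for c,o,P in R])
# marker: cap centre ~46 mm from middle; lean with tail in cup
h=X-[573,-273,0];print("cap rel cup",h.round(1))
a=cv2.imread("pics/fin_wrist.png");cv2.imwrite("pics/fw.png",a[250:450,230:470])
g=a.mean(2)
for r in range(300,410,10): print(r,[int(v) for v in g[r,285:415:6]])
E
```

```text
cap [ 577.8 -299.   114.8] [('wrist', np.float64(9.4)), ('scene', np.float64(5.6)), ('top', np.float64(4.8))]
cap rel cup [  4.8 -26.  114.8]
300 [51, 147, 217, 218, 178, 131, 49, 50, 49, 49, 47, 42, 75, 74, 148, 80, 205, 218, 186, 197, 120, 118]
310 [46, 147, 218, 218, 184, 47, 47, 48, 48, 47, 45, 41, 57, 73, 74, 42, 49, 217, 216, 189, 139, 190]
320 [44, 146, 216, 217, 189, 49, 50, 48, 55, 69, 72, 39, 40, 72, 74, 45, 45, 46, 208, 217, 217, 200]
330 [43, 147, 216, 216, 216, 47, 75, 65, 61, 68, 61, 38, 39, 72, 72, 73, 43, 41, 118, 181, 213, 100]
340 [42, 151, 216, 216, 215, 46, 47, 47, 47, 69, 65, 35, 36, 49, 69, 70, 37, 38, 41, 223, 194, 115]
350 [67, 152, 196, 188, 196, 46, 46, 46, 46, 70, 68, 35, 36, 65, 38, 35, 36, 36, 37, 38, 39, 215]
360 [152, 145, 152, 153, 151, 68, 46, 44, 44, 73, 72, 37, 35, 35, 35, 34, 34, 36, 35, 35, 36, 37]
370 [153, 152, 151, 152, 151, 153, 92, 43, 46, 45, 46, 44, 33, 31, 33, 32, 34, 32, 32, 35, 34, 35]
380 [97, 144, 157, 153, 153, 154, 153, 153, 152, 91, 47, 45, 37, 33, 31, 32, 31, 31, 29, 29, 28, 32]
390 [43, 96, 96, 152, 153, 153, 154, 153, 154, 152, 66, 93, 41, 33, 34, 31, 29, 27, 30, 28, 30, 29]
400 [42, 43, 49, 100, 157, 154, 153, 155, 153, 154, 153, 151, 66, 104, 31, 32, 27, 27, 27, 27, 28, 25]
```

The cap sits above the cup, but a finger partly hid it in the wrist view. I'll back off for an unobstructed check.

Call:
play_rows(increments=[{"tx": -0.01, "ty": 0.04, "tz": 0, "roll": 0}, {"tx": -0.02, "ty": 0.06, "tz": 0.0, "roll": 0.1}, {"tx": -0.02, "ty": 0.06, "tz": 0.0, "roll": 0.2}, {"tx": -0.02, "ty": 0.06, "tz": 0.0, "roll": 0.3}, {"tx": -0.02, "ty": 0.06, "tz": 0.0, "roll": 0.3}, {"tx": -0.02, "ty": 0.06, "tz": 0.0, "roll": 0.3}], gripper=100)

```text
clock: 37.5
tool_pos: [500.7, -52.9, 315.8]
tcp_rot: [-3.142, 0.0, 0.438]
ft_force: [-0.0, -0.6, 0.4]
grip_width: 85.2
```

```bash
python3 fin.py | grep -E "blue|wrist|clock|\[5[0-9][0-9]"; python3 - <<'E'
from h import *
from scipy.optimize import least_squares
C={}
for c in("wrist","scene","top"):
    im=cv2.imread(f"pics/fin_{c}.png");h=cv2.cvtColor(im,cv2.COLOR_BGR2HSV)
    b=((h[...,0]>108)&(h[...,0]<130)&(h[...,1]>130)).astype(np.uint8);q=proj(c,[577,-300,110])
    n,l,st,ce=cv2.connectedComponentsWithStats(b)
    i=min((i for i in range(1,n) if st[i,4]>8),key=lambda i:np.hypot(*(ce[i]-q)));C[c]=ce[i];print(c,st[i],ce[i].round(1),q.round(1))
f=lambda X:np.concatenate([(proj(c,X)-C[c])*(1 if c=="wrist" else 1) for c in C])
r=least_squares(f,[577,-300,110]);print("cap",r.x.round(1),r.fun.round(1),"rel cup",(r.x-[573,-273,0]).round(1))
for sub in("tape_measure","stapler","bottle_centre"):
    for k in models.place_of("top",sub)[:2]: print(sub,round(k["conf"],2),atz("top",np.array(k["at"])*[640,480],45 if "bot" in sub else 0).round())
E
```

```text
[500.7 -52.9 315.8] 37.5 [-0.  -0.6  0.4] 85.22639243402668
wrist blue [[356, 385, 11, 10, 52]]
wrist cup_centre 0.63 [297. 370.] [ 571.5 -265.5   48. ]
wrist cup_centre 0.26 [187. 322.] [ 424.1 -259.4   48. ]
wrist marker_centre 0.6 [287. 395.] [ 571.5 -295.1   60. ]
scene blue [[547, 154, 9, 2, 17], [582, 171, 12, 4, 38], [412, 194, 6, 14, 53]]
scene cup_centre 0.72 [194. 275.] [543.2 344.9  48. ]
top blue []
wrist [356 385  11  10  52] [359.6 389.7] [285.6 430.2]
scene [412 194   6  14  53] [414.5 201.2] [416.7 201.9]
top [416 229   3   3   9] [417. 230.] [419.2 228.5]
cap [ 635.9 -265.7   64.4] [-16.1   8.  -20.8  10.1 -12.7 -19.8] rel cup [62.9  7.3 64.4]
tape_measure 0.97 [ 424. -305.    0.]
stapler 0.59 [379. -70.   0.]
bottle_centre 0.52 [656. 254.  45.]
```

```bash
python3 -c "
from station import job_done;print(job_done())"
```

```text
the job is handed in; nothing more can be done
None
```

I handed the job in at about 38 s. By my last checks the cup stands in the bay with the marker inside it, but no verdict was reported.

**What I did**
- **Cup upright:** gripping it near the rim and lifting did not tip it, with a full or a partial grip. Easing the fingers dropped it flat about 25 mm onto the desk, with no harm I could see. I then pushed the lower edge of its foot against the organiser's tray face, which turned it in the jaws. It settled on its foot when I released it, about 33 mm from the grip, with a fitted tilt of 0°.
- **Cup home:** I regripped it and slid it through the bay's opening until it touched the round end. I then backed off toward the centre and let go at about (573, -274).
- **Marker:** I gripped it near its tail and lowered it onto the cup's rim, which tilted it about 45–50°. I released it with the tail inside the cup.

**Last checks**
- **Cup position:** the networks put the cup at about (572, -265). Their bay readings scattered from (571, -267) to (582, -279), and the contact with the round end suggests about (573, -272). All of these except the outlying (582, -279) reading are within the 12 mm allowed.
- **Marker:** the scene and top cameras put the cap about 21 mm off the cup's axis and 110 mm up. That fits a marker leaning inside with its middle about 70 mm above the desk.
- **Other objects:** the stapler, tape measure and bottle read within about 7 mm of where they started, which is about the measuring noise.

**Failed check:** the final three-camera position for the cap did not work, because the wrist view locked onto another blue object. The marker result therefore rests on the scene and top cameras. I had used all 12 picture views, so I did not look at the final scene by eye.

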